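Reload the battery dock in bay order and start it with the screwdriver

TASK

Clear the old white packs out of the charging dock into the blue tray. Then load the coloured packs that are there, one after another in bay order, each flat on the bay floor with its terminal end to the back of the dock: red in bay 1, yellow in bay 2, green in bay 3, blue in bay 4 (leave a missing colour's bay empty). When all are in, push the recessed start button fully in with the screwdriver's tip for a moment, and lay the screwdriver back on its mat; do not knock over or shift the glue bottle or the tape measure.

Things in the scene. Friction and masses are not known exactly. Their poses are not given: they have to be found in the camera images.
- dock: grey and black charging dock fixed to the bench, 110 (x) x 250 (y) x 52 mm. Origin: centre of its underside; x points from its front face (x = -55 mm) to its back, y left, z up. Four open bays in a row on top, bay 1 at the left (+y), marked with 1 to 4 white dots on the front ledge; each 57 (x) x 41 (y) mm, floor 44 mm above the bench. Front ledge and back lip are 6 mm above the floor, the ribs between bays 8 mm.
- button_hole (a point): mouth of the start button's square hole (16 x 16 mm) in the dock's front face, 32 mm above the bench, centre of the opening. The hole runs level, along the dock's +x; the red button's face lies 8 mm inside.
- start_button (a joint): travel of the red spring button along the dock's +x, 0 released to 0.005 m fully in; about 1 N to start, 5 N fully in; springs back.
- tray: blue open tray fixed to the bench, for the old packs, 120 (x) x 150 (y) mm, 28 mm high, walls 4 mm. Origin: centre of its underside.
- mat: black rubber tool mat fixed to the bench, 200 (x) x 110 (y) x 6 mm. Origin: centre of its underside.
- driver: screwdriver with an amber handle, 144 mm long, 0.15 kg, lying on the mat. Its long axis is y: the tip at y = -72 mm, the steel shaft (5.6 mm thick) from there to y = -10, the handle (20 x 19 mm) from y = -10 to 72. Origin: midway along its length, on its underside, 9.6 mm below the shaft's axis.
- glue_bottle: white glue bottle with an orange cap, 57 x 56 x 173 mm, a bystander. Origin: centre of its underside.
- tape_yellow: yellow tape measure, 31 x 59 x 48 mm, a bystander. Origin: centre of its underside.
- bay1 (a point): centre of the floor of bay 1 (1 white dot); axes as the dock's.
- bay2 (a point): centre of the floor of bay 2 (2 white dots); axes as the dock's.
- bay3 (a point): centre of the floor of bay 3 (3 white dots); axes as the dock's.
- bay4 (a point): centre of the floor of bay 4 (4 white dots); axes as the dock's.
- pack_red: red battery pack, a block 52 (x) x 36 (y) x 22 mm, 0.09 kg, lying flat; may be absent. Origin: centre of its underside. Its +x end is the terminal end: black, with three brass strips on top.
- red_terminals (a point): middle of the red pack's terminal end face (26 mm along its +x, 11 mm up).
- pack_yellow: yellow battery pack, a block 52 (x) x 36 (y) x 22 mm, 0.09 kg, lying flat; may be absent. Origin: centre of its underside. Its +x end is the terminal end: black, with three brass strips on top.
- yellow_terminals (a point): middle of the yellow pack's terminal end face (26 mm along its +x, 11 mm up).
- pack_green: green battery pack, a block 52 (x) x 36 (y) x 22 mm, 0.09 kg, lying flat; may be absent. Origin: centre of its underside. Its +x end is the terminal end: black, with three brass strips on top.
- green_terminals (a point): middle of the green pack's terminal end face (26 mm along its +x, 11 mm up).
- pack_blue: blue battery pack, a block 52 (x) x 36 (y) x 22 mm, 0.09 kg, lying flat; may be absent. Origin: centre of its underside. Its +x end is the terminal end: black, with three brass strips on top.
- blue_terminals (a point): middle of the blue pack's terminal end face (26 mm along its +x, 11 mm up).
- old_1: old white battery pack, the same block as the coloured ones, seated in bay 1 at the start with its terminal end to the back; may be absent. Origin: centre of its underside, +x towards its terminal end.
- old_2: old white battery pack, the same block as the coloured ones, seated in bay 2 at the start with its terminal end to the back; may be absent. Origin: centre of its underside, +x towards its terminal end.
- old_3: old white battery pack, the same block as the coloured ones, seated in bay 3 at the start with its terminal end to the back; may be absent. Origin: centre of its underside, +x towards its terminal end.
- old_4: old white battery pack, the same block as the coloured ones, seated in bay 4 at the start with its terminal end to the back; may be absent. Origin: centre of its underside, +x towards its terminal end.

How it is judged:
By the outcome, as a careful person would: the job done as asked, in the order asked, and still so for the second after the job is handed in, with the robot touching nothing.
Of pack_red, pack_yellow, pack_green, pack_blue only 3 to 4 are there at a start; the rules pass over those that are not, and their reading is None.
Of old_1, old_2, old_3, old_4 only 1 to 2 are there at a start; the rules pass over those that are not, and their reading is None.
At some moment in a run one of pack_red, pack_yellow, pack_green, pack_blue, driver may be knocked a few centimetres aside while the robot is not near it.
Once in a run the grip may slacken for a moment while it holds something.
It also fails if it takes over 208 s, if anything falls off the work surface, if the arm or the gripper's body presses on something with over 40 N, if the wrist force passes 120 N, or if a joint passes its speed limit or range.

ROBOT

A 7-joint arm with a two-finger parallel gripper is mounted at the origin on a cart in front of the work surface, level with it; the furniture and walls round the work are solid. World frame = base frame: x ahead of the robot, y to its left, z up, the work surface at z = 0. Lengths are in mm, angles in rad, forces in N, time in s.
With the tool pointing down it reaches from about 425 to 1025 mm from the base axis. Payload 9.4 kg.
Tool frame: the origin (TCP) lies midway between the tips of the shut fingers; the grasp point (between the pads) lies 19 mm behind it; z points along the fingers, y is the line along which they close (so a half turn about z gives the same grasp; the last joint's range is limited). The gripper opens to 85 mm and grips with 20 to 120 N. Pads are 22 mm wide; open, the fingers measure 114 mm over their backs; the gripper's body (76 mm by 85 mm) begins 54 mm behind the grasp point. The pads swing forward as they close: fully open they stand 13 mm farther back than shut.
Start: joints at [-1.316, 0.599, -0.003, 1.599, 0.002, 0.943, -0.08], TCP at [236.169, 685.455, 231.275] pointing down, gripper open.
Joint ranges: [-2.57, 2.57], [-0.35, 1.97], [-1.29, 1.29], [0.11, 2.56], [-1.05, 4.19], [0.11, 1.86], [-2.63, 2.63]. Speed limits (rad/s): [2.22, 2.22, 3.01, 3.01, 3.14, 3.14, 3.14].

INTERFACE

Orientations are given as a unit quaternion [x, y, z, w].
In Python, from workcell import arm gives the robot as it stands.
- The arm moves only by the tool carry_out, never from a script. Its arguments are lists of equal length, an entry for each row: "delta_pos": the shift along the tool's x, y, z in m, a list of three; "twist": the turn, a rotation vector about the tool's x, y, z in degrees, a list of three; "grip": the gripper command: -1 is fully open, 1 is shut, values between are in proportion. In form: {"delta_pos": [[x, y, z], ...], "twist": [[wx, wy, wz], ...], "grip": [grip, ...]}. A call has 1 to 12 rows; each row shifts and turns the commanded pose from where the row before left it, along the tool's axes as they then stand; what a row does not reach is not made up. A row lasts 1/10 s, in which the tool goes at most 50 mm and 8.59 degrees, less where a joint would pass 70% of its speed; a pose out of reach is approached as far as the arm can. A call with a gripper value outside its range is refused whole. The fingers move at their own pace and stop on an object; "newtons" is the grip in N (left out, the last holds). Time passes only in rows, so rows that do not move let the fingers close. It gives the time, the measured TCP pose, the force, the opening and the grip force at its end, in the units of the state.
- arm.read_state(): the state, without advancing time (a new reading comes with each control period).
- arm.read_camera(name): name is "scene" or "top" or "wrist"; returns the picture (384x512x3 uint8, red, green, blue); there is no depth.
- arm.camera_params(name): a dict with "camera_matrix" (3x3 intrinsics, pixels), "distortion" ([k1, k2, p1, p2, k3] as OpenCV has them; the pictures are not rectified), "view" (4x4, takes a point from world to camera coordinates); the wrist camera has in their place "hand_eye" (4x4, takes a point from camera to tool coordinates, whose origin is the TCP and whose axes are the flange's). Camera axes: x right, y up, looking along -z (the intrinsics and any distortion apply to the point x, -y, -z); pixel columns grow to the right and rows downward; lengths in mm; the calibration is good to about 2 mm. A picture is of the moment at which its call begins: read the wrist's pose just before it. camera_params takes no time and is no camera call.
- arm.job_done(): hands the job in; it is judged then, once.
The state is a dict: "t": time; "joints": joint angles; "qd": joint speeds; "joint_torque": joint torques, N m; "tool_pos": TCP position; "ee_rot": TCP orientation; "wrist_force": force on the tool from outside, world axes, zero at the start; "ft_torque": the same for the moment, N m; "width": finger opening in mm; "grip_force": force on a finger pad.
Only numpy, scipy, OpenCV 4.12 (cv2) and the standard library are available. Lean on these libraries where they do the work, as an engineer would, in place of code of your own. Each camera call takes 0.05 s, during which the arm holds its last target. There are 200 camera calls.

## Working session

There is one attempt and no reset: what is moved stays moved. The work goes in short steps, Python scripts to look and compute and a tool call to move; the robot and the scene stay as the last step left them, time stands still between calls to the robot, and variables do not carry over. Pictures are saved under pics/ and viewed, at most 18 in all, crops included, and the job is handed in when it is done.

Besides the shell and the picture viewer there is one more tool, called after "Call:" as name(argument=value, ...) on one line, values as JSON. carry_out: Moves the arm, as the interface text tells. Its arguments: {"type":"object","properties":{"delta_pos":{"type":"array","items":{"type":"array","items":{"type":"number"}}},"twist":{"type":"array","items":{"type":"array","items":{"type":"number"}}},"grip":{"type":"array","items":{"type":"number"}},"newtons":{"type":"number"}},"required":["delta_pos","twist","grip"]}

```bash
mkdir -p pics; ls; python3 - <<'E'
from workcell import arm
import cv2
for n in("scene","top"):
    im=arm.read_camera(n); cv2.imwrite(f"pics/{n}0.png",im[:,:,::-1])
    p=arm.camera_params(n); print(n,p)
print(arm.camera_params("wrist")); print(arm.read_state())
E
```

```text
pics
scene {'camera_matrix': array([[453.02324963,   0.        , 253.17864718],
       [  0.        , 453.02324963, 192.74777037],
       [  0.        ,   0.        ,   1.        ]]), 'distortion': array([-0.0489975,  0.       ,  0.       ,  0.       ,  0.       ]), 'view': array([[ 7.89567843e-01, -6.13555731e-01,  1.14885323e-02,
        -4.91313459e+02],
       [ 4.11402124e-01,  5.43127511e-01,  7.31956829e-01,
        -2.86180784e+02],
       [-4.55336045e-01, -5.73203168e-01,  6.81254148e-01,
        -1.04609356e+03],
       [ 0.00000000e+00,  0.00000000e+00,  0.00000000e+00,
         1.00000000e+00]])}
top {'camera_matrix': array([[468.53792445,   0.        , 255.06327453],
       [  0.        , 468.53792445, 190.76794679],
       [  0.        ,   0.        ,   1.        ]]), 'distortion': array([0.01280768, 0.        , 0.        , 0.        , 0.        ]), 'view': array([[ 3.65921680e-01, -9.30644091e-01,  1.70296459e-03,
        -2.34486199e+02],
       [ 8.96909583e-01,  3.53144589e-01,  2.66161792e-01,
        -5.79575370e+02],
       [-2.48303292e-01, -9.58669649e-02,  9.
[... 774 characters left out ...]
84,  0.60006975, -0.00250585,  1.60004359,  0.001743  ,
        0.94289829, -0.07978144]), 'qd': array([ 1.32415296e-03, -1.08578404e-03, -8.68235604e-04, -1.02856783e-03,
        9.11693668e-05,  1.05741264e-03, -1.04502574e-03]), 'joint_torque': array([ 5.62453381e-03, -7.77992892e+01,  1.57003339e+00, -2.58623672e+01,
        1.26453172e-02,  5.52946643e-03,  7.35197546e-06]), 'tool_pos': array([236.02933871, 685.0611237 , 230.48829128]), 'ee_rot': array([ 1.65119751e-01,  9.86273271e-01, -7.05511579e-04, -6.38850765e-05]), 'wrist_force': array([ 0.47414786,  0.57505334, -0.45632267]), 'ft_torque': array([0.01184822, 0.05634851, 0.00115013]), 'grip_force': 0.0, 'width': 85.38747673235305}
```

View pics/scene0.png

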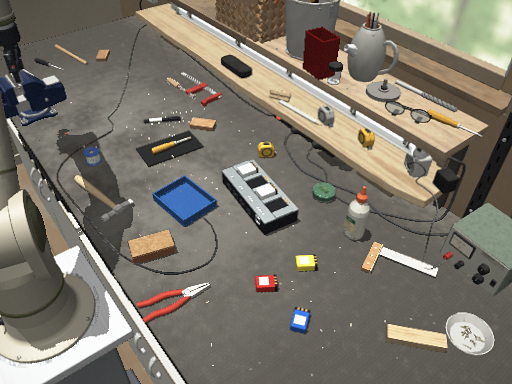

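View pics/top0.png

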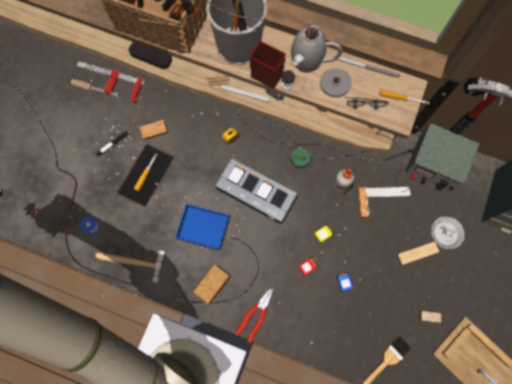

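The scene view shows the dock at about (260,195) with two white packs, the tray at (185,200), and the driver on its mat at (170,147). Red is at (265,283), yellow at (306,263) and blue at (300,320), with no green in sight. The top view agrees: dock (257,190), tray (203,227), mat (146,175).

```bash
cat > h.py <<'E'
import numpy as np, cv2
from scipy.spatial.transform import Rotation as R
from workcell import arm
def pose():
    s=arm.read_state(); return s, R.from_quat(s["ee_rot"]).as_matrix(), np.array(s["tool_pos"])
def cam(n):
    """image(bgr), K, d, camera rotation to world, camera centre"""
    p=arm.camera_params(n)
    if n=="wrist":
        s,M,t=pose(); H=np.array(p["hand_eye"]); Rw=M@H[:3,:3]; c=M@H[:3,3]+t
    else:
        V=np.array(p["view"]); Rw=V[:3,:3].T; c=-Rw@V[:3,3]
    im=arm.read_camera(n)[:,:,::-1].copy()
    return im,p["camera_matrix"],p["distortion"],Rw,c
def toplane(C,px,z):
    _,K,d,Rw,c=C
    u=cv2.undistortPoints(np.array(px,float).reshape(-1,1,2),K,d).reshape(-1,2)
    r=np.c_[u[:,0],-u[:,1],-np.ones(len(u))]@Rw.T
    return c+r*((z-c[2])/r[:,2])[:,None]
def proj(C,P):
    _,K,d,Rw,c=C
    q=(np.array(P,float).reshape(-1,3)-c)@Rw
    return cv2.projectPoints(q*[1,-1,-1],np.zeros(3),np.zeros(3),K,d)[0].reshape(-1,2)
HSV={"red":[((0,150,90),(7,255,255)),((172,150,90),(180,255,255))],"yellow":[((24,150,110),(34,255,255))],
 "green":[((45,110,60),(85,255,255))],"blue":[((100,150,60),(125,255,255))],"amber":[((10,150,120),(22,255,255))]}
def mask(im,col):
    h=cv2.cvtColor(im,cv2.COLOR_BGR2HSV)
    m=0
    for a,b in HSV[col]: m=m|cv2.inRange(h,a,b)
    return m
def blobs(m,amin=20):
    n,l,s,c=cv2.connectedComponentsWithStats(m)
    return [(s[i,4],c[i].round(1),l==i) for i in range(1,n) if s[i,4]>=amin]
E
python3 - <<'E'
from h import *
for n in("scene","top"):
    C=cam(n)
    print(n,C[4])
    for c in HSV:
        for a,b,_ in blobs(mask(C[0],c),25): 
            w=toplane(C,b,15)[0].round()
            if np.hypot(*w[:2])<1300:print(c,a,b,w)
    x,y=(205,115) if n=="scene" else (110,120)
    cr=C[0][y:y+130,x:x+190]
    cv2.imwrite(f"pics/{n}c.png",cv2.resize(cr,None,fx=4,fy=4,interpolation=cv2.INTER_CUBIC))
E
```

```text
scene [  29.33658597 -745.63967317  927.77202582]
red 76 [196.1  87.6] [834. 639.  15.]
red 70 [210.1  98.1] [834. 541.  15.]
red 43 [447.5 255.3] [ 897. -474.   15.]
red 212 [265.1 284. ] [ 462. -253.   15.]
red 257 [159.2 297.4] [ 238. -131.   15.]
red 282 [165.4 309.4] [ 233. -168.   15.]
yellow 103 [304.8 266.1] [ 576. -271.   15.]
blue 1797 [184.4 200.4] [460. 117.  15.]
blue 217 [299.5 321.4] [ 460. -381.   15.]
amber 113 [367.8 137.5] [1124.    5.   15.]
amber 93 [162.3 146.7] [537. 381.  15.]
amber 77 [264.4 148.8] [800. 168.  15.]
top [ 246.34808143 -152.26390021 1549.4131746 ]
red 162 [111.3  81.6] [833. 635.  15.]
red 125 [136.   89.9] [835. 538.  15.]
red 41 [347.9 173.1] [ 817. -273.   15.]
red 90 [307.6 266.1] [ 468. -252.   15.]
red 172 [245.8 319.8] [ 238. -127.   15.]
red 175 [256.6 325.9] [ 233. -165.   15.]
yellow 97 [323.8 233.3] [ 589. -265.   15.]
blue 1551 [202.3 226.7] [462. 118.  15.]
blue 98 [ 87.5 224.1] [331. 477.  15.]
blue 65 [343.6 281.9] [ 463. -377.   15.]
amber 149 [392.5  94.8] [1156. -329.   15.]
amber 103 [229.3 133.6] [802. 161.  15.]
amber 126 [140.9 179.5] [536. 378.  15.]
```

View pics/scenec.png

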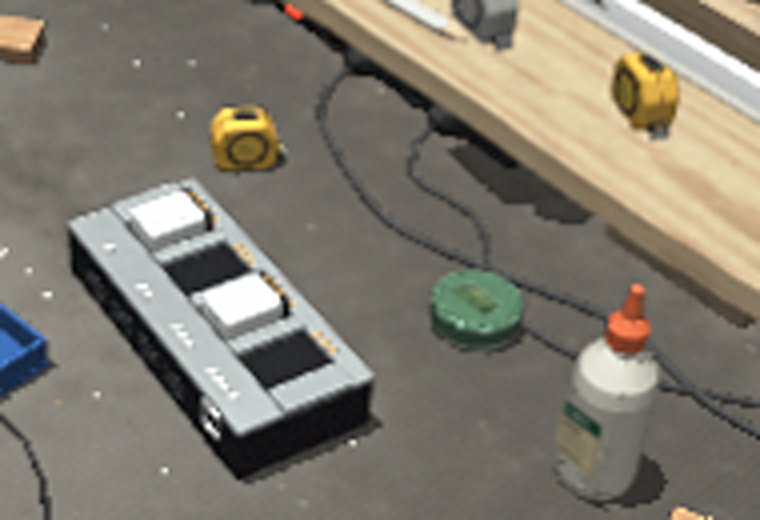

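Old packs sit in bays 1 and 3. The button hole is near crop (212,420), which is at the bay 4 end of the front face. The bottle stands at crop (610,430).

```bash
cat >> h.py <<'E'
def yaw():
    M=pose()[1]; return np.degrees(np.arctan2(M[1,1],M[0,1]))   # world direction of tool y
def go(target=None,ty=None,k=None):
    """turn about tool z (deg), then shift (m) in the turned tool frame"""
    s,M,t=pose(); a=0
    tgt=None if ty is None else ty
    if tgt is not None:
        a=(tgt-yaw()+90)%180-90        # world ccw, half-turn equivalent
        if k: a+=k*180
    Z=R.from_rotvec([0,0,np.radians(a)]).as_matrix()
    F=R.from_rotvec([np.pi,0,0]).as_matrix() # nominal
    N=Z@M
    d=N.T@(np.array(target)-t) if target is not None else np.zeros(3)
    print("twist z %.1f"%(-a),"delta mm",d.round(1),"j7",s["joints"][6].round(2),"tilt",np.round(M[:,2],3),"tcp",t.round(1),"yaw %.1f"%yaw())
E
python3 - <<'E'
from h import *
C=cam("scene")
p=toplane(C,[(222.5,171),(265,223.75),(298,209.5),(253,160)],50); print(p.round())
print(np.degrees(np.arctan2(*(p[0]-p[1])[1::-1])),np.linalg.norm(p[0]-p[1]),np.linalg.norm(p[2]-p[1]))
print(p.mean(0))
go([560,-60,300],None)
print(yaw())
E
```

```text
[[ 601.  124.   50.]
 [ 567. -121.   50.]
 [ 673. -135.   50.]
 [ 707.  110.   50.]]
82.00534875786853 247.62250295835526 106.4609646821772
[636.89510497  -5.38015658  50.        ]
twist z 0.0 delta mm [-548.9 -599.2  -68.6] j7 -0.08 tilt [-0.    -0.001 -1.   ] tcp [236.1 685.2 230.9] yaw 71.0
70.99433645427997
```

Call:
carry_out(delta_pos=[[-0.03,-0.035,-0.006],[-0.03,-0.035,-0.006],[-0.03,-0.035,-0.006],[-0.03,-0.035,-0.006],[-0.03,-0.035,-0.006],[-0.03,-0.035,-0.006],[-0.03,-0.035,-0.006],[-0.03,-0.035,-0.006],[-0.03,-0.035,-0.006],[-0.03,-0.035,-0.006],[-0.03,-0.035,-0.006],[-0.03,-0.035,-0.006]], twist=[[0,0,-1],[0,0,-1],[0,0,-1],[0,0,-1],[0,0,-1],[0,0,-1],[0,0,-1],[0,0,-1],[0,0,-1],[0,0,-1],[0,0,-1],[0,0,0]], grip=[-1,-1,-1,-1,-1,-1,-1,-1,-1,-1,-1,-1])

```text
t: 1.45
tool_pos: [488.2, 192.1, 303.8]
ee_rot: [0.069, 0.998, 0.0, 0.0]
wrist_force: [0.1, 0.8, -0.1]
width: 85.4
grip_force: 0.0
```

```bash
python3 -c "
from h import *
go([540,-130,300],82)"
```

```text
twist z 0.0 delta mm [ -96.1 -311.7    3.7] j7 0.96 tilt [ 0.  0. -1.] tcp [488.2 192.1 303.8] yaw 82.0
```

Call:
carry_out(delta_pos=[[-0.012,-0.039,0],[-0.012,-0.039,0],[-0.012,-0.039,0],[-0.012,-0.039,0],[-0.012,-0.039,0],[-0.012,-0.039,0],[-0.012,-0.039,0.0],[-0.012,-0.039,0.004],[0,0,0],[0,0,0]], twist=[[0,0,0],[0,0,0],[0,0,0],[0,0,0],[0,0,0],[0,0,0],[0,0,0],[0,0,0],[0,0,0],[0,0,0]], grip=[-1,-1,-1,-1,-1,-1,-1,-1,-1,-1])

```text
t: 2.45
tool_pos: [539.0, -129.3, 299.1]
ee_rot: [0.071, 0.997, 0.0, -0.0]
wrist_force: [0.1, 0.2, -0.6]
width: 85.5
grip_force: 0.0
```

```bash
python3 - <<'E'
from h import *
C=cam("wrist"); cv2.imwrite("pics/w1.png",cv2.resize(C[0],(800,600),interpolation=cv2.INTER_CUBIC)); np.save("w1.npy",np.array([C[3].ravel(),np.r_[C[4],np.zeros(6)]])); cv2.imwrite("pics/w1raw.png",C[0])
print(pose()[2],C[4], pose()[0]["joints"].round(2))
for c in("red","yellow","blue","green"):
    for a,b,l in blobs(mask(C[0],c),60):
        ct=max(cv2.findContours(l.astype(np.uint8),0,2)[0],key=cv2.contourArea)
        P=toplane(C,ct,22)[:,:2].astype(np.float32)
        print(c,a,b,toplane(C,b,22)[0].round(1),cv2.minAreaRect(P))
E
```

```text
[ 539.04474606 -127.959762    299.14671336] [ 467.35427445 -118.19655535  441.84157584] [ 0.01  0.32  0.16  1.92 -0.06  0.91  1.63]
red 464 [169.5 120.8] [ 465.6 -246.3   22. ] ((464.3934020996094, -246.11044311523438), (35.50322723388672, 46.56230163574219), 55.66408157348633)
red 104 [ 96.1 365.2] [ 893. -489.   22.] ((892.7325439453125, -488.22998046875), (16.720409393310547, 33.965736389160156), 80.5088882446289)
yellow 291 [183.7 196.3] [ 583.2 -250.9   22. ] ((584.2374877929688, -257.9191589355469), (35.241180419921875, 50.3389778137207), 55.406639099121094)
yellow 92 [448.9 278. ] [794.1 173.5  22. ] ((803.8123779296875, 173.5742950439453), (28.282270431518555, 46.64070129394531), 70.3990249633789)
blue 9271 [422.4  77.5] [459.3 120.   22. ] ((462.36376953125, 124.17448425292969), (120.31328582763672, 153.5045623779297), 6.102639675140381)
blue 138 [366.1  94.3] [470.   41.8  22. ] ((470.1235656738281, 43.401695251464844), (111.6544418334961, 5.91208553314209), 6.412725448608398)
blue 545 [ 86.3 128.5] [ 459.6 -370.1   22. ] ((461.22406005859375, -372.40576171875), (48.36528015136719, 41.851715087890625), 36.25395202636719)
```

View pics/w1.png

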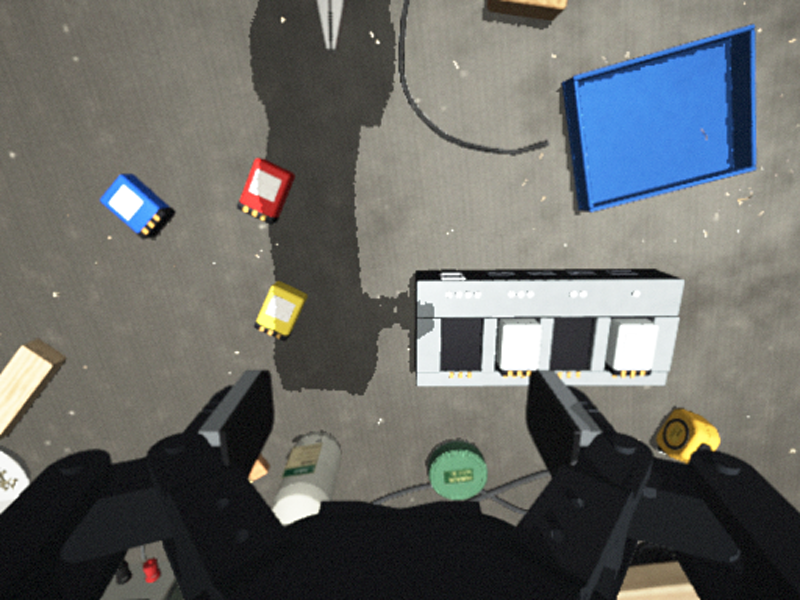

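The wrist view covers everything. Blue is at (135,205) with its terminals lower right, red at (266,190) with terminals lower left, and yellow at (281,308) with terminals lower left. The dock spans (415–683, 270–385), with white packs in bay 3 (519,345) and bay 1 (633,345); the tray is at (660,120).

```bash
cat >> h.py <<'E'
def load(n):
    A=np.load(n+".npy"); p=arm.camera_params("wrist")
    return cv2.imread(f"pics/{n}raw.png"),p["camera_matrix"],p["distortion"],A[0].reshape(3,3),A[1,:3]
def shot(n):
    C=cam("wrist"); cv2.imwrite(f"pics/{n}raw.png",C[0]); np.save(n+".npy",np.array([C[3].ravel(),np.r_[C[4],np.zeros(6)]])); return C
def rect(C,l,z):
    ct=max(cv2.findContours(l.astype(np.uint8),0,2)[0],key=cv2.contourArea)
    (c,s,a)=cv2.minAreaRect(toplane(C,ct,z)[:,:2].astype(np.float32)); return np.round(c,1),np.round(s,1),round(a,1)
E
python3 - <<'E'
from h import *
C=load("w1"); im=C[0]; hsv=cv2.cvtColor(im,cv2.COLOR_BGR2HSV)
w=cv2.inRange(hsv,(0,0,225),(180,40,255)); k=cv2.inRange(hsv,(0,0,0),(180,255,45))
print("gray samples",[im[int(y*.64),int(x*.64)] for x,y in((640,340),(460,345),(640,300),(575,350),(500,350))])
for nm,m,z in(("white",w,66),("white22",w,22),("dark",k,48)):
    for a,b,l in blobs(m,100):
        if nm=="white" and b[0]<265 or nm=="white22" and b[0]>265 :continue
        if b[1]<250: print(nm,a,b,rect(C,l,z))
g=cv2.inRange(hsv,(15,80,120),(30,255,255))
for a,b,l in blobs(g,3):
    if b[1]<245: print("gold",a,b,toplane(C,b,22)[0].round())
E
```

```text
gray samples [array([255, 255, 255], dtype=uint8), array([61, 57, 56], dtype=uint8), array([233, 233, 228], dtype=uint8), array([54, 50, 50], dtype=uint8), array([132, 137, 132], dtype=uint8)]
white 3643 [352.1 190.4] (array([596.7,  -0.6]), array([236.9,  33.2]), 82.2)
white 1104 [412.9 220.9] (array([654. ,  86.6]), array([51.9, 51.8]), 82.3)
white 1136 [293.5 231.1] (array([640.4, -72.4]), array([106.1,  67.2]), 81.9)
white 904 [336.6 221.3] (array([639.1, -23. ]), array([44.9, 50.6]), 82.1)
white 628 [388.6 233.9] (array([658.4,  60.8]), array([97.8, 65.3]), 82.1)
white22 170 [167.7 118.3] (array([ 462. , -246.7]), array([23.1, 22.6]), 55.8)
white22 269 [ 80.1 129.2] (array([ 459.3, -379.2]), array([22.6, 25. ]), 35.9)
white22 159 [178.3 197.4] (array([ 583.8, -259. ]), array([24.1, 21.2]), 56.9)
white22 171 [  8.2 234.7] (array([ 609.5, -551.2]), array([ 9.7, 60.5]), 40.4)
dark 115 [103.  141.7] (array([ 482.4, -340.2]), array([10. , 38.2]), 40.9)
dark 550 [358.2 175.4] (array([580.4,  16.1]), array([217.3,   8.4]), 82.3)
gold 138 [347.9   1.6] [352.  21.  22.]
gold 17 [156.6 13
[... 205 characters left out ...]
.6 147.6] [ 488. -370.   22.]
gold 460 [177.9 199.6] [ 587. -261.   22.]
gold 34 [ 25.2 227.1] [ 598. -517.   22.]
gold 3 [ 20.7 221.3] [ 587. -520.   22.]
gold 3 [ 24.  221.7] [ 589. -515.   22.]
gold 3 [ 36.  229.7] [ 605. -501.   22.]
gold 36 [329.2 238.9] [691. -26.  22.]
gold 10 [338.  238.2] [692. -11.  22.]
gold 7 [369.6 238.7] [700.  41.  22.]
gold 15 [398.6 238.6] [707.  89.  22.]
gold 16 [404.6 238.8] [708.  98.  22.]
gold 12 [410.8 238.1] [708. 108.  22.]
gold 8 [288.5 239.5] [683. -93.  22.]
gold 11 [294.1 239.6] [684. -84.  22.]
gold 10 [299.8 239.5] [685. -74.  22.]
gold 7 [357.6 239.3] [699.  21.  22.]
gold 8 [363.5 239.5] [700.  31.  22.]
gold 4 [393.  240.2] [708.  79.  22.]
```

```bash
python3 -c "
from h import *
go([655,30,210],-7.8)"
```

```text
twist z 89.8 delta mm [172.2  93.4  89.3] j7 1.63 tilt [-0.     0.001 -1.   ] tcp [ 539.  -128.   299.1] yaw 82.0
```

Call:
carry_out(delta_pos=[[0,0,0],[0,0,0],[0,0,0],[0,0,0],[0,0,0],[0,0,0],[0,0,0],[0,0,0],[0,0,0],[0,0,0],[0,0,0]], twist=[[0,0,8.2],[0,0,8.2],[0,0,8.2],[0,0,8.2],[0,0,8.2],[0,0,8.2],[0,0,8.2],[0,0,8.2],[0,0,8.2],[0,0,8.2],[0,0,7.8]], grip=[-1,-1,-1,-1,-1,-1,-1,-1,-1,-1,-1])

```text
t: 3.6
tool_pos: [539.3, -126.3, 299.4]
ee_rot: [0.755, 0.656, 0.0, -0.0]
wrist_force: [-0.6, 0.0, -0.9]
width: 85.1
grip_force: 0.0
```

Call:
carry_out(delta_pos=[[0.034,0.019,0.018],[0.034,0.019,0.018],[0.034,0.019,0.018],[0.034,0.019,0.018],[0.034,0.019,0.018],[0,0,0],[0,0,0]], twist=[[0,0,0],[0,0,0],[0,0,0],[0,0,0],[0,0,0],[0,0,0],[0,0,0]], grip=[-1,-1,-1,-1,-1,-1,-1])

```text
t: 4.3
tool_pos: [656.0, 29.9, 208.3]
ee_rot: [0.752, 0.659, -0.001, -0.001]
wrist_force: [-0.7, -0.8, 0.5]
width: 85.1
grip_force: 0.0
```

```bash
python3 - <<'E'
from h import *
C=shot("w2"); cv2.imwrite("pics/w2.png",cv2.resize(C[0],(800,600),interpolation=cv2.INTER_CUBIC))
go(); print(C[4])
E
```

```text
twist z 0.0 delta mm [0. 0. 0.] j7 0.07 tilt [-0.001 -0.    -1.   ] tcp [655.9  28.2 209.2] yaw -7.7
[665.31403734 102.12889082 351.0918799 ]
```

View pics/w2.png

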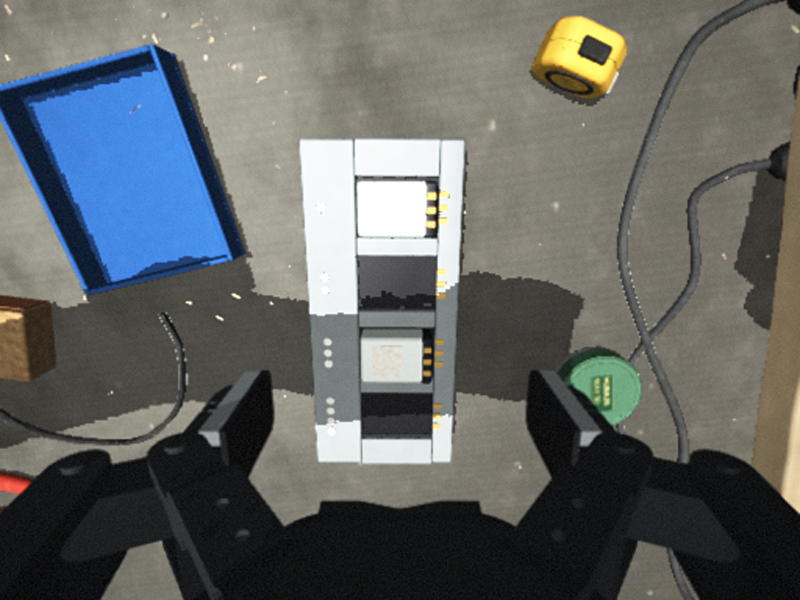

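Seen from above: bay 1's white pack at (397,209), bay 2 empty at (397,282), bay 3's pack at (394,356), bay 4 empty at (397,415). The dock's corners are (301,140), (465,140), (453,463) and (319,463).

```bash
python3 - <<'E'
from h import *
C=load("w2"); v=lambda L:np.array(L)*.64-.18
p=toplane(C,v([(301,140),(465,140),(453,463),(319,463)]),50)[:,:2]
print("corners",p.round(1).tolist())
c0=p.mean(0); y=((p[0]+p[1])-(p[2]+p[3])); a=np.degrees(np.arctan2(y[1],y[0]))-90
print("dock",c0,a, "front edge yaw",np.degrees(np.arctan2(*(p[0]-p[3])[::-1]))-90,np.degrees(np.arctan2(*(p[1]-p[2])[::-1]))-90)
Rm=np.array([[np.cos(np.radians(a)),-np.sin(np.radians(a))],[np.sin(np.radians(a)),np.cos(np.radians(a))]])
loc=lambda px,z:((toplane(C,v(px),z)[:,:2]-c0)@Rm).round(1).tolist()
print(loc([(301,140),(465,140),(453,463),(319,463)],50))
print("old1 top",loc([(357,181),(438,181),(357,238),(438,238)],66))
print("old3 top",loc([(360,331),(433,331),(360,383),(433,383)],66))
print("bay2 upper edge(floor), lower edge(rib top)",loc([(358,255),(436,255)],44),loc([(358,310),(436,310)],52))
print("bay4",loc([(361,392),(434,392)],44),loc([(361,439),(434,439)],52))
E
```

```text
corners [[603.2, 129.9], [710.1, 115.7], [677.9, -131.7], [568.9, -117.2]]
dock [640.02049799  -0.83874592] -7.658032070004026 front edge yaw -7.9157559424250366 -7.400292347942312
[[-53.9, 124.7], [53.9, 124.8], [55.0, -124.7], [-55.0, -124.8]]
old1 top [[-16.3, 99.2], [35.5, 99.3], [-17.3, 62.8], [36.5, 62.8]]
old3 top [[-17.0, -3.2], [34.7, -3.1], [-18.0, -43.9], [35.6, -43.8]]
bay2 upper edge(floor), lower edge(rib top) [[-19.1, 47.2], [37.3, 47.2]] [[-19.4, 7.9], [37.7, 8.0]]
bay4 [[-19.6, -63.3], [38.5, -63.2]] [[-19.8, -100.8], [38.7, -100.7]]
```

```bash
cat >> h.py <<'E'
D0=np.array([640.0,-0.8]); DA=-7.66
def dk(x,y,z): 
    a=np.radians(DA); return np.array([D0[0]+x*np.cos(a)-y*np.sin(a),D0[1]+x*np.sin(a)+y*np.cos(a),z])
E
python3 - <<'E'
from h import *
go(dk(9.5,81,48),DA)
C=load("w2"); v=lambda L:np.array(L)*.64-.18
p=toplane(C,v([(2,86),(153,45),(244,254),(87,293)]),28); print("tray",p.round(),p.mean(0))
E
```

```text
twist z -0.0 delta mm [ 50.2  -2.3 161.2] j7 0.07 tilt [-0.001 -0.    -1.   ] tcp [655.9  28.2 209.2] yaw -7.7
tray [[407. 190.  28.]
 [514. 202.  28.]
 [540.  58.  28.]
 [413.  44.  28.]] [468.39011915 123.28973072  28.        ]
```

Call:
carry_out(delta_pos=[[0.025,-0.001,0.025],[0.025,-0.001,0.025],[0,0,0.03],[0,0,0.03],[0,0,0.02],[0,0,0.016],[0,0,0.015],[0,0,0],[0,0,0],[0,0,0],[0,0,0],[0,0,0]], twist=[[0,0,0],[0,0,0],[0,0,0],[0,0,0],[0,0,0],[0,0,0],[0,0,0],[0,0,0],[0,0,0],[0,0,0],[0,0,0],[0,0,0]], grip=[-1,-1,-1,-1,-1,-1,-1,-1,1,1,1,1], newtons=50)

```text
t: 5.55
tool_pos: [662.0, 76.8, 49.7]
ee_rot: [0.754, 0.657, 0.001, 0.001]
wrist_force: [-0.8, -0.5, 6.5]
width: 50.8
grip_force: 53.0
```

Call:
carry_out(delta_pos=[[0,0,0],[0,0,0],[0,0,0],[0,0,-0.02],[0,0,-0.03],[0,0,-0.04]], twist=[[0,0,0],[0,0,0],[0,0,0],[0,0,0],[0,0,0],[0,0,0]], grip=[1,1,1,1,1,1])

```text
t: 6.15
tool_pos: [660.3, 76.9, 138.3]
ee_rot: [0.754, 0.657, -0.001, -0.001]
wrist_force: [1.3, -0.4, -1.0]
width: 50.8
grip_force: 52.4
```

```bash
python3 - <<'E'
from h import *
a=np.radians(7); t=np.array([462,121]); 
for x in(27,-27): print(t+[x*np.cos(a),x*np.sin(a)])
q=t+[27*np.cos(a),27*np.sin(a)]
go([q[0],q[1],120],97-180); go([q[0],q[1],120],97,1);go([q[0],q[1],120],97,0)
E
```

```text
[488.79874609 124.29047227]
[435.20125391 117.70952773]
twist z 75.2 delta mm [-164.4  -67.9   18.6] j7 0.04 tilt [-0.003 -0.001 -1.   ] tcp [660.3  76.9 138.3] yaw -7.8
twist z -104.8 delta mm [164.4  68.   18. ] j7 0.04 tilt [-0.003 -0.001 -1.   ] tcp [660.3  76.9 138.3] yaw -7.8
twist z 75.2 delta mm [-164.4  -67.9   18.6] j7 0.04 tilt [-0.003 -0.001 -1.   ] tcp [660.3  76.9 138.3] yaw -7.8
```

```bash
python3 - <<'E'
from h import *
a=np.radians(7); t=np.array([462,121]); 
for y in(32,-32): print(t+[-y*np.sin(a),y*np.cos(a)])
q=t+[-32*np.sin(a),32*np.cos(a)]
go([q[0],q[1],80],7)
E
```

```text
[458.10018101 152.76147685]
[465.89981899  89.23852315]
twist z -14.8 delta mm [ 100.  -191.3   58.7] j7 0.04 tilt [-0.003 -0.001 -1.   ] tcp [660.3  76.9 138.3] yaw -7.8
```

Call:
carry_out(delta_pos=[[0,0,0],[0,0,0],[0.02,-0.038,0],[0.02,-0.038,0],[0.02,-0.038,0],[0.02,-0.038,0],[0.02,-0.039,0],[0,0,0.04],[0,0,0.03],[0,0,0.03],[0,0,0.016],[0,0,0.008]], twist=[[0,0,-7.4],[0,0,-7.4],[0,0,0],[0,0,0],[0,0,0],[0,0,0],[0,0,0],[0,0,0],[0,0,0],[0,0,0],[0,0,0],[0,0,0]], grip=[1,1,1,1,1,1,1,1,1,1,1,1])

```text
t: 7.35
tool_pos: [459.4, 152.8, 13.3]
ee_rot: [0.663, 0.749, -0.0, -0.0]
wrist_force: [0.6, 0.2, -1.2]
width: 50.7
grip_force: 52.5
```

Call:
carry_out(delta_pos=[[0,0,0],[0,0,0],[0,0,0],[0,0,0],[0,0,-0.02],[0,0,-0.03],[0,0,-0.04],[0,0,-0.04]], twist=[[0,0,0],[0,0,0],[0,0,0],[0,0,0],[0,0,0],[0,0,0],[0,0,0],[0,0,0]], grip=[1,-0.55,-0.55,-0.55,-0.6,-1,-1,-1])

```text
t: 8.15
tool_pos: [459.1, 152.7, 146.0]
ee_rot: [0.663, 0.749, -0.0, -0.0]
wrist_force: [-0.4, 0.4, 1.5]
width: 85.3
grip_force: 0.0
```

```bash
python3 - <<'E'
from h import *
C=shot("w3")
w=cv2.inRange(cv2.cvtColor(C[0],cv2.COLOR_BGR2HSV),(0,0,200),(180,60,255))
for a,b,l in blobs(w,300): print(a,b,rect(C,l,26))
go(dk(9.5,-27,150),DA)
E
```

```text
3339 [76.8 86. ] (array([286.5, 242.6]), array([104.1,  94.3]), 10.5)
1560 [252.8 183.7] (array([455.8, 154.1]), array([44.7, 34.8]), 6.9)
1515 [411.1 257.4] (array([631.9,  91.4]), array([54.6, 38.4]), 82.3)
1773 [471.9 265. ] (array([692.8,  83.7]), array([52.8, 77.3]), 81.9)
563 [413.9 375.8] (array([681.8, -62.7]), array([28.8, 44.9]), 88.5)
twist z 14.6 delta mm [-155.7  207.2    1.8] j7 0.09 tilt [ 0.005  0.003 -1.   ] tcp [461.2 153.1 151. ] yaw 6.9
```

Call:
carry_out(delta_pos=[[0,0,0],[0,0,0],[-0.026,0.0345,0],[-0.026,0.0345,0],[-0.026,0.0345,0],[-0.026,0.0345,0],[-0.026,0.0345,0],[-0.026,0.0345,0],[0,0,0.03],[0,0,0.03],[0,0,0.025],[0,0,0.014]], twist=[[0,0,7.3],[0,0,7.3],[0,0,0],[0,0,0],[0,0,0],[0,0,0],[0,0,0],[0,0,0],[0,0,0],[0,0,0],[0,0,0],[0,0,0]], grip=[-1,-1,-1,-1,-1,-1,-1,-1,-1,-1,-1,-1])

```text
t: 9.4
tool_pos: [643.2, -29.0, 43.8]
ee_rot: [0.752, 0.659, -0.001, -0.001]
wrist_force: [-0.6, 0.2, -0.8]
width: 85.3
grip_force: 0.0
```

```bash
python3 - <<'E'
from h import *
go(dk(9.5,-27,50),DA); print(pose()[0]["wrist_force"])
E
```

```text
twist z 0.1 delta mm [ 0.5  2.6 -6.2] j7 0.28 tilt [-0.002  0.    -1.   ] tcp [643.2 -29.   43.8] yaw -7.6
[-0.64457665  0.21505028 -0.77580865]
```

Call:
carry_out(delta_pos=[[0,0.002,-0.006],[0,0,0],[0,0,0],[0,0,0],[0,0,0],[0,0,0],[0,0,0],[0,0,-0.02],[0,0,-0.03],[0,0,-0.04],[0,0,0]], twist=[[0,0,0],[0,0,0],[0,0,0],[0,0,0],[0,0,0],[0,0,0],[0,0,0],[0,0,0],[0,0,0],[0,0,0],[0,0,0]], grip=[-1,1,1,1,1,1,1,1,1,1,1])

```text
t: 10.5
tool_pos: [648.8, -30.0, 147.0]
ee_rot: [0.753, 0.658, 0.003, 0.003]
wrist_force: [1.1, -0.5, -1.1]
width: 50.4
grip_force: 53.1
```

```bash
python3 - <<'E'
from h import *
go([466,88,140],7)
E
```

```text
twist z -14.6 delta mm [ 139.4 -167.1    5.7] j7 0.22 tilt [ 0.008  0.    -1.   ] tcp [648.8 -30.  147. ] yaw -7.6
```

Call:
carry_out(delta_pos=[[0,0,0],[0,0,0],[0.028,-0.033,0],[0.028,-0.033,0],[0.028,-0.033,0],[0.028,-0.033,0],[0.028,-0.034,0],[0,0,0],[0,0,0.035],[0,0,0.035],[0,0,0.03],[0,0,0.02]], twist=[[0,0,-7.3],[0,0,-7.3],[0,0,0],[0,0,0],[0,0,0],[0,0,0],[0,0,0],[0,0,0],[0,0,0],[0,0,0],[0,0,0],[0,0,0]], grip=[1,1,1,1,1,1,1,1,1,1,1,1])

```text
t: 11.7
tool_pos: [464.3, 89.2, 19.8]
ee_rot: [0.663, 0.749, -0.0, -0.0]
wrist_force: [-0.6, -0.6, 0.1]
width: 50.5
grip_force: 53.1
```

Call:
carry_out(delta_pos=[[0,0,0.006],[0,0,0]], twist=[[0,0,0],[0,0,0]], grip=[1,1])

```text
t: 11.9
tool_pos: [464.2, 89.0, 14.9]
ee_rot: [0.663, 0.749, -0.0, -0.0]
wrist_force: [-0.4, 0.3, -1.1]
width: 50.6
grip_force: 53.0
```

Call:
carry_out(delta_pos=[[0,0,0.004],[0,0,0],[0,0,0],[0,0,0],[0,0,0],[0,0,-0.02],[0,0,-0.03],[0,0,-0.04],[0,0,-0.04],[0,0,-0.01],[0,0,0]], twist=[[0,0,0],[0,0,0],[0,0,0],[0,0,0],[0,0,0],[0,0,0],[0,0,0],[0,0,0],[0,0,0],[0,0,0],[0,0,0]], grip=[1,1,-0.55,-0.55,-0.55,-0.6,-1,-1,-1,-1,-1])

```text
t: 13.0
tool_pos: [465.0, 90.0, 152.7]
ee_rot: [0.662, 0.749, 0.002, 0.001]
wrist_force: [-0.3, -0.1, -0.8]
width: 85.4
grip_force: 0.0
```

```bash
python3 - <<'E'
from h import *
C=shot("w4")
w=cv2.inRange(cv2.cvtColor(C[0],cv2.COLOR_BGR2HSV),(0,0,190),(180,60,255))
for a,b,l in blobs(w,300): print(a,b,rect(C,l,26))
go([467,-248,150],-34.3)
E
```

```text
2742 [75.2 32.8] (array([292. , 211.5]), array([104. ,  35.1]), 10.4)
1852 [254.2 117.9] (array([456.1, 154.1]), array([45.5, 34.7]), 7.0)
1507 [251.8 182.5] (array([461.5,  91.1]), array([44.7, 35.8]), 5.5)
3641 [408.3 217.2] (array([626.4,  65.3]), array([120.6,  38.8]), 82.1)
3354 [472.7 223.3] (array([687.5,  59. ]), array([116.5,  77.6]), 82.3)
461 [415.2 369.8] (array([ 688.3, -120.4]), array([57.5, 27.1]), 81.9)
twist z 41.3 delta mm [-277.6  192.6    1.6] j7 0.24 tilt [ 0.001  0.001 -1.   ] tcp [464.3  89.9 151.5] yaw 7.0
```

Call:
carry_out(delta_pos=[[0,0,0],[0,0,0],[0,0,0],[0,0,0],[0,0,0]], twist=[[0,0,8.3],[0,0,8.3],[0,0,8.3],[0,0,8.3],[0,0,8.1]], grip=[-1,-1,-1,-1,-1])

```text
t: 13.55
tool_pos: [463.5, 89.0, 149.6]
ee_rot: [0.886, 0.464, -0.001, 0.0]
wrist_force: [-0.6, 0.6, 0.3]
width: 85.5
grip_force: 0.0
```

Call:
carry_out(delta_pos=[[-0.028,0.0192,0],[-0.028,0.0192,0],[-0.028,0.0192,0],[-0.028,0.0192,0],[-0.028,0.0192,0],[-0.028,0.0192,0],[-0.028,0.0192,0],[-0.028,0.0192,0],[-0.028,0.0192,0],[-0.025,0.0192,0],[0,0,0],[0,0,0]], twist=[[0,0,0],[0,0,0],[0,0,0],[0,0,0],[0,0,0],[0,0,0],[0,0,0],[0,0,0],[0,0,0],[0,0,0],[0,0,0],[0,0,0]], grip=[-1,-1,-1,-1,-1,-1,-1,-1,-1,-1,-1,-1])

```text
t: 14.75
tool_pos: [465.6, -248.0, 149.6]
ee_rot: [0.885, 0.466, -0.001, -0.001]
wrist_force: [0.4, 0.2, -1.0]
width: 85.3
grip_force: 0.0
```

```bash
cat >> h.py <<'E'
def pack(C,col,zb=0):
    """top-face centre and yaw: coloured+white top quad gives the lateral line; gold strips the terminal end"""
    im=C[0]; z=zb+22; h=cv2.cvtColor(im,cv2.COLOR_BGR2HSV)
    a,b,l=max([x for x in blobs(mask(im,col),60) if x[1][1]<300],key=lambda x:x[0] if x[0]<6000 else 0)
    hull=np.zeros(l.shape,np.uint8); ct=max(cv2.findContours(l.astype(np.uint8),0,2)[0],key=cv2.contourArea)
    cv2.fillPoly(hull,[ct],1)
    near=cv2.dilate(hull,np.ones((61,61),np.uint8))
    lab=cv2.inRange(h,(0,0,150),(180,70,255))*hull
    lb=max(blobs(lab,20),key=lambda x:x[0])
    out=cv2.dilate(hull,np.ones((3,3),np.uint8))
    g=cv2.inRange(h,(14,90,110),(30,255,255))*near*(1-out)
    gs=[x for x in blobs(g,6)]
    G=[toplane(C,x[1],z)[0][:2] for x in gs]
    print(col,a,"outline",rect(C,hull,z),"label",rect(C,lb[2],z),"px",lb[1])
    for x,w in zip(gs,G): print("  gold",x[0],x[1],w.round(1))
E
python3 - <<'E'
from h import *
C=shot("w5"); go(); pack(C,"red")
cv2.imwrite("pics/w5.png",cv2.resize(C[0][60:310,130:380],(600,600),interpolation=cv2.INTER_CUBIC))
E
```

```text
twist z 0.0 delta mm [0. 0. 0.] j7 0.33 tilt [-0.003  0.001 -1.   ] tcp [ 465.8 -247.1  149.8] yaw -34.3Traceback (most recent call last):
  File "<stdin>", line 2, in <module>
  File "h.py", line 67, in pack
    lb=max(blobs(lab,20),key=lambda x:x[0])
ValueError: max() iterable argument is empty
```

```bash
python3 - <<'E'
from h import *
C=load("w5")
cv2.imwrite("pics/w5.png",cv2.resize(C[0][60:310,130:380],(600,600),interpolation=cv2.INTER_CUBIC))
for c in HSV: print(c,[(a,b) for a,b,_ in blobs(mask(C[0],c),60)])
E
```

```text
red [(np.int32(1071), array([257. , 179.7])), (np.int32(1082), array([ 31.6, 197.8])), (np.int32(1272), array([ 42.9, 231.9]))]
yellow [(np.int32(334), array([350.5, 131. ]))]
green []
blue [(np.int32(705), array([314.4, 272.2]))]
amber []
```

View pics/w5.png

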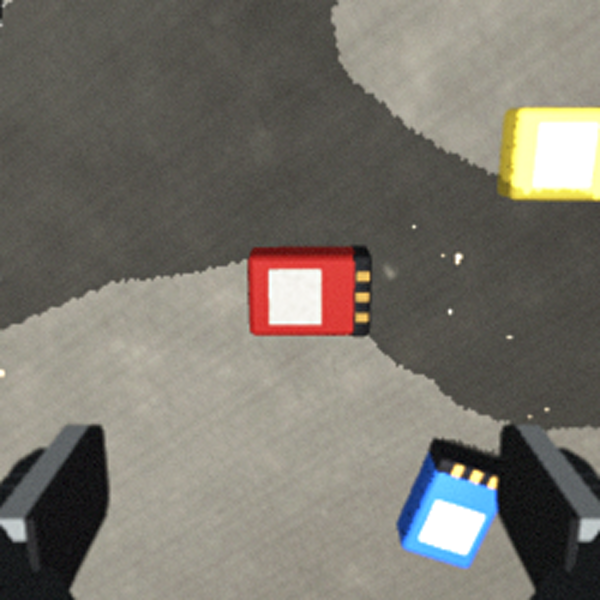

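The red pack lies square to the fingers: crop (249–371, 247–334), label centre (295,297), gold strips at x=363 on the right, which is the +y tool side. Blue shows at (448,505).

```bash
sed -i 's/key=lambda x:x\[0\] if x\[0\]<6000 else 0)$/key=lambda x:-np.hypot(*(x[1]-[256,180])))/' h.py; python3 - <<'E'
from h import *
C=load("w5"); pack(C,"red")
s,M,t=pose(); 
for n,p in (("label",(295,297)),("UL",(249,247)),("LL",(249,334)),("UR",(371,250)),("LR",(371,334)),("gold",(363,297))):
    q=toplane(C,[(130+(p[0]+.5)/2.4-.5,60+(p[1]+.5)/2.4-.5)],22)[0]; print(n,q.round(1),(M.T@(q-t)).round(1))
E
```

```text
red 1071 outline (array([ 466. , -245.4]), array([37.7, 44.4]), 55.6) label (array([ 462.4, -245.2]), array([23.2, 21.6]), 55.6) px [252.5 183. ]
  gold 24 [280.9 174.9] [ 490.9 -254.4]
  gold 20 [281.  183.5] [ 486.1 -262. ]
  gold 22 [280.8 191.9] [ 481.1 -269.4]
label [ 462.3 -245.6   22. ] [ -0.7  -3.4 127.8]
UL [ 458.8 -217.2   22. ] [ 20.7 -22.3 127.8]
LL [ 436.6 -248.    22. ] [-17.2 -23.3 127.8]
UR [ 499.8 -246.8   22. ] [ 19.4  28.3 127.7]
LR [ 480.  -277.7   22. ] [-17.3  29.3 127.7]
gold [ 486.1 -261.9   22. ] [ -0.8  25.5 127.7]
```

Call:
carry_out(delta_pos=[[-0.0005,0.003,0.03],[0,0,0.035],[0,0,0.03],[0,0,0.025],[0,0,0.015],[0,0,0.008],[0,0,0],[0,0,0]], twist=[[0,0,0],[0,0,0],[0,0,0],[0,0,0],[0,0,0],[0,0,0],[0,0,0],[0,0,0]], grip=[-1,-1,-1,-1,-1,-1,-1,-1])

```text
t: 15.6
tool_pos: [469.0, -249.4, 8.6]
ee_rot: [0.884, 0.467, 0.0, -0.0]
wrist_force: [-0.7, -1.1, -0.3]
width: 85.2
grip_force: 0.0
```

Call:
carry_out(delta_pos=[[0,0,0],[0,0,0],[0,0,0],[0,0,0],[0,0,0],[0,0,0],[0,0,-0.02],[0,0,-0.03],[0,0,-0.04],[0,0,-0.04],[0,0,0]], twist=[[0,0,0],[0,0,0],[0,0,0],[0,0,0],[0,0,0],[0,0,0],[0,0,0],[0,0,0],[0,0,0],[0,0,0],[0,0,0]], grip=[1,1,1,1,1,1,1,1,1,1,1])

```text
t: 16.7
tool_pos: [470.6, -250.9, 142.7]
ee_rot: [0.884, 0.467, 0.002, 0.003]
wrist_force: [-0.1, -0.2, -0.2]
width: 50.4
grip_force: 53.2
```

```bash
python3 - <<'E'
from h import *
go(dk(9.3,81,140),DA)
E
```

```text
twist z -26.7 delta mm [351.4 143.9   4.3] j7 0.36 tilt [ 0.006 -0.002 -1.   ] tcp [ 470.6 -250.9  142.7] yaw -34.3
```

Call:
carry_out(delta_pos=[[0,0,0],[0,0,0],[0,0,0],[0,0,0]], twist=[[0,0,-6.7],[0,0,-6.7],[0,0,-6.7],[0,0,-6.6]], grip=[1,1,1,1])

```text
t: 17.1
tool_pos: [468.7, -249.4, 138.2]
ee_rot: [0.751, 0.661, 0.0, -0.0]
wrist_force: [0.1, 0.6, -0.7]
width: 50.2
grip_force: 57.6
```

Call:
carry_out(delta_pos=[[0.035,0.0144,0],[0.035,0.0144,0],[0.035,0.0144,0],[0.035,0.0144,0],[0.035,0.0144,0],[0.035,0.0144,0],[0.035,0.0144,0],[0.035,0.0144,0],[0.035,0.0144,0],[0.036,0.0144,0],[0,0,0],[0,0,0]], twist=[[0,0,0],[0,0,0],[0,0,0],[0,0,0],[0,0,0],[0,0,0],[0,0,0],[0,0,0],[0,0,0],[0,0,0],[0,0,0],[0,0,0]], grip=[1,1,1,1,1,1,1,1,1,1,1,1])

```text
t: 18.3
tool_pos: [657.7, 80.2, 137.6]
ee_rot: [0.752, 0.659, -0.0, -0.0]
wrist_force: [-0.0, -1.0, -0.1]
width: 50.6
grip_force: 57.6
```

```bash
python3 - <<'E'
from h import *
C=shot("w6")
go(dk(9.3,81,90),DA); print(pose()[0]["width"],pose()[0]["grip_force"])
cv2.imwrite("pics/w6.png",cv2.resize(C[0][120:384,130:390],(650,600),interpolation=cv2.INTER_CUBIC))
E
```

```text
twist z 0.1 delta mm [-0.1  2.7 47.8] j7 0.11 tilt [-0.001 -0.001 -1.   ] tcp [657.4  78.7 137.8] yaw -7.6
50.09803788929189 57.62712121009827
```

View pics/w6.png

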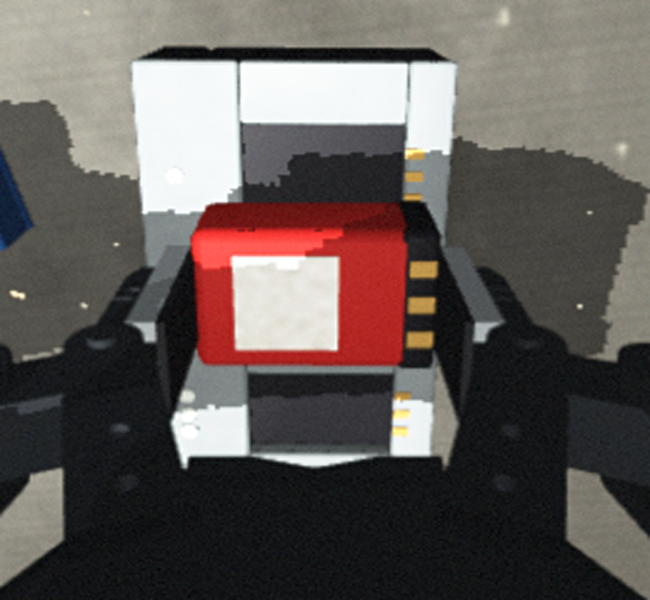

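The red pack is held level, label centre (286,304) with terminals to the dock's back. Bay 1's upper floor edge is visible at row 123.

```bash
python3 - <<'E'
from h import *
C=load("w6"); A=np.load("w6.npy"); s,M,t=pose()
f=lambda p:[(130+(p[0]+.5)/2.5-.5,120+(p[1]+.5)/(600/264)-.5)]
a=np.radians(DA);Rm=np.array([[np.cos(a),-np.sin(a)],[np.sin(a),np.cos(a)]])
tl=(t[:2]-D0)@Rm; print("tcp dock-local",tl)
for n,p,z in (("label",(286,304),t[2]+13.4),("gold mid",(421,305),t[2]+13.4),("LL",(197,363),t[2]+13.4),("LR",(437,363),t[2]+13.4),
  ("bay1 up L",(242,123),44),("bay1 up R",(406,123),44),("bay2 low L",(250,443),50),("bay2 low R",(392,443),50),("dock UL",(133,62),50),("dock UR",(456,62),50)):
    q=toplane(C,f(p),z)[0]; print(n,q.round(1),((q[:2]-D0)@Rm).round(1))
E
```

```text
tcp dock-local [ 6.63254379 81.10431704]
label [651.3  81.4 151.2] [ 0.3 82.9]
gold mid [679.4  77.4 151.2] [28.6 82.8]
LL [630.1  68.4 151.2] [-19.1  67.3]
LR [681.4  61.7 151.2] [32.7 67.4]
bay1 up L [634.2 101.8  44. ] [-19.4 100.9]
bay1 up R [691.5  94.3  44. ] [ 38.3 101.1]
bay2 low L [615.2 -40.2  50. ] [-19.4 -42.4]
bay2 low R [671.6 -47.6  50. ] [ 37.6 -42.2]
dock UL [602.8 130.4  50. ] [-54.4 125.1]
dock UR [709.5 116.4  50. ] [ 53.2 125.4]
```

Call:
carry_out(delta_pos=[[-0.002,0.003,0.01],[0,0,0.025],[0,0,0.025],[0,0,0.012],[0,0,0.006],[0,0,0]], twist=[[0,0,0],[0,0,0],[0,0,0],[0,0,0],[0,0,0],[0,0,0]], grip=[1,1,1,1,1,1])

```text
t: 18.95
tool_pos: [660.4, 75.9, 60.6]
ee_rot: [0.753, 0.658, -0.0, -0.0]
wrist_force: [-0.3, -0.3, 0.0]
width: 50.3
grip_force: 58.7
```

Call:
carry_out(delta_pos=[[0,0,0.003],[0,0,0.002],[0,0,0]], twist=[[0,0,0],[0,0,0],[0,0,0]], grip=[1,1,1])

```text
t: 19.25
tool_pos: [661.1, 77.4, 57.9]
ee_rot: [0.753, 0.659, 0.001, -0.001]
wrist_force: [-7.8, 3.8, 20.7]
width: 50.5
grip_force: 63.0
```

Call:
carry_out(delta_pos=[[0,0,-0.004],[0,0,0],[0,0,0]], twist=[[0,0,0],[0,0,0],[0,0,0]], grip=[1,1,1])

```text
t: 19.55
tool_pos: [661.0, 76.2, 59.5]
ee_rot: [0.753, 0.658, 0.0, 0.0]
wrist_force: [0.5, -0.0, -0.9]
width: 50.0
grip_force: 60.4
```

```bash
python3 - <<'E'
from h import *
C=shot("w7")
go(); s=pose()[0]; print(s["wrist_force"])
cv2.imwrite("pics/w7.png",cv2.resize(C[0][150:350,130:380],(750,600),interpolation=cv2.INTER_CUBIC))
E
```

```text
twist z 0.0 delta mm [0. 0. 0.] j7 0.17 tilt [ 0. -0. -1.] tcp [660.8  76.2  59.2] yaw -7.6
[-1.06689942  0.01847282  0.05415705]
```

View pics/w7.png

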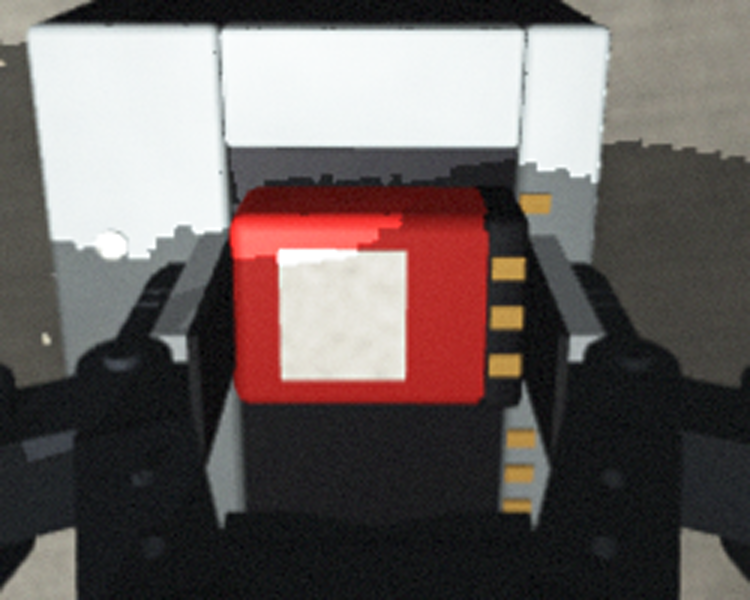

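The pack sits over bay 1 with floor showing above it in rows 148–187. Its lower edge is at row 402, and it hides the rib to bay 2, so it stands too far to -y.

```bash
python3 - <<'E'
from h import *
C=load("w7"); s,M,t=pose()
f=lambda p:[(130+(p[0]+.5)/3-.5,150+(p[1]+.5)/3-.5)]
a=np.radians(DA);Rm=np.array([[np.cos(a),-np.sin(a)],[np.sin(a),np.cos(a)]])
print("tcp",(t[:2]-D0)@Rm, t[2])
b=t[2]-8.6
for n,p,z in (("label",(342,316),b+22),("gold mid",(507,318),b+22),("LowL",(237,402),b+22),("LowR",(520,402),b+22),("UpTopedge",(360,213),b+22),("UpL bottom",(243,188),b),("UpR bottom",(520,188),b),
  ("bay1 up L",(230,147),44),("bay1 up R",(517,147),44),("rib top edge",(370,146),52),("dock UL",(30,27),50),("dock UR",(608,27),50)):
    q=toplane(C,f(p),z)[0]; print(n,((q[:2]-D0)@Rm).round(1))
E
```

```text
tcp [10.35700633 79.12956531] 59.2017781953941
label [ 3.8 78.2]
gold mid [32.8 77.8]
LowL [-15.5  60.8]
LowR [35.9 60.7]
UpTopedge [ 7.1 97.7]
UpL bottom [-16.3  93.8]
UpR bottom [38.  93.7]
bay1 up L [-19.7 100.1]
bay1 up R [ 38.2 100. ]
rib top edge [  8.6 102.9]
dock UL [-54.3 125.4]
dock UR [ 52.9 125.4]
```

Call:
carry_out(delta_pos=[[0.0028,-0.001,-0.003],[0,0,0],[0,0,0.004],[0,0,0.003],[0,0,0]], twist=[[0,0,0],[0,0,0],[0,0,0],[0,0,0],[0,0,0]], grip=[1,1,1,1,1])

```text
t: 20.1
tool_pos: [659.8, 79.5, 54.5]
ee_rot: [0.752, 0.659, -0.0, -0.0]
wrist_force: [-0.5, -0.3, -1.6]
width: 50.6
grip_force: 60.4
```

Call:
carry_out(delta_pos=[[0,0,0.002],[0,0,0]], twist=[[0,0,0],[0,0,0]], grip=[1,1])

```text
t: 20.3
tool_pos: [660.2, 79.4, 53.7]
ee_rot: [0.753, 0.659, 0.0, -0.0]
wrist_force: [-2.0, -0.1, 4.6]
width: 50.3
grip_force: 60.9
```

Call:
carry_out(delta_pos=[[0,0,0],[0,0,0],[0,0,0],[0,0,0],[0,0,-0.02],[0,0,-0.03],[0,0,-0.04],[0,0,-0.01],[0,0,0],[0,0,0]], twist=[[0,0,0],[0,0,0],[0,0,0],[0,0,0],[0,0,0],[0,0,0],[0,0,0],[0,0,0],[0,0,0],[0,0,0]], grip=[-1,-1,-1,-1,-1,-1,-1,-1,-1,-1])

```text
t: 21.3
tool_pos: [659.7, 79.9, 152.6]
ee_rot: [0.752, 0.659, -0.0, -0.0]
wrist_force: [-0.4, 0.2, -0.1]
width: 85.6
grip_force: 0.0
```

```bash
cat >> h.py <<'E'
def dl(q): 
    a=np.radians(DA);Rm=np.array([[np.cos(a),-np.sin(a)],[np.sin(a),np.cos(a)]]); return ((np.asarray(q)[...,:2]-D0)@Rm).round(1)
E
python3 - <<'E'
from h import *
C=shot("w8")
pack(C,"red",44)
m=mask(C[0],"red"); l=min(blobs(m,60),key=lambda x:np.hypot(*(x[1]-[256,180])))
print(dl(rect(C,l[2],66)[0]),dl(pose()[2]))
go([586,-258,150],-34.3)
E
```

```text
red 1291 outline (array([656.5,  81. ]), array([38.5, 44.7]), 82.4) label (array([653.4,  77.9]), array([24. , 22.2]), 82.4) px [249.3 198.5]
  gold 22 [290.8 182.5] [690.9  88.2]
  gold 31 [282.5 189.5] [683.1  82.9]
  gold 26 [290.8 192.4] [690.   79.3]
  gold 33 [281.8 199. ] [681.6  74.3]
  gold 25 [290.4 201.6] [688.9  70.9]
  gold 30 [281.5 209. ] [680.4  65.1]
  gold 28 [289.  236.5] [684.3  37.6]
  gold 24 [288.5 244.5] [683.1  29.6]
[ 5.4 83.3] [ 8.5 82.5]
twist z 26.7 delta mm [-320.4  129.8    1.9] j7 0.1 tilt [-0.002 -0.    -1.   ] tcp [659.4  79.8 152. ] yaw -7.6
```

Call:
carry_out(delta_pos=[[0,0,0],[0,0,0],[0,0,0],[0,0,0]], twist=[[0,0,6.7],[0,0,6.7],[0,0,6.7],[0,0,6.6]], grip=[-1,-1,-1,-1])

```text
t: 21.75
tool_pos: [659.4, 79.5, 151.5]
ee_rot: [0.885, 0.465, -0.001, -0.0]
wrist_force: [0.0, -0.6, 0.9]
width: 85.4
grip_force: 0.0
```

Call:
carry_out(delta_pos=[[-0.032,0.013,0],[-0.032,0.013,0],[-0.032,0.013,0],[-0.032,0.013,0],[-0.032,0.013,0],[-0.032,0.013,0],[-0.032,0.013,0],[-0.032,0.013,0],[-0.032,0.013,0],[-0.032,0.013,0.002],[0,0,0],[0,0,0]], twist=[[0,0,0],[0,0,0],[0,0,0],[0,0,0],[0,0,0],[0,0,0],[0,0,0],[0,0,0],[0,0,0],[0,0,0],[0,0,0],[0,0,0]], grip=[-1,-1,-1,-1,-1,-1,-1,-1,-1,-1,-1,-1])

```text
t: 22.95
tool_pos: [586.1, -258.6, 149.9]
ee_rot: [0.885, 0.466, -0.001, -0.001]
wrist_force: [0.1, 1.1, 0.0]
width: 85.4
grip_force: 0.0
```

```bash
cat >> h.py <<'E'
def pick(C,col,zb=0):
    """label / strips / outline in tool axes relative to the TCP"""
    im=C[0]; h=cv2.cvtColor(im,cv2.COLOR_BGR2HSV); s,M,t=pose(); z=zb+22
    l=min(blobs(mask(im,col),60),key=lambda x:np.hypot(*(x[1]-[256,180])))[2].astype(np.uint8)
    ct=max(cv2.findContours(l,0,2)[0],key=cv2.contourArea); hull=np.zeros_like(l); cv2.fillPoly(hull,[cv2.convexHull(ct)],1)
    near=cv2.dilate(hull,np.ones((25,25),np.uint8))
    T=lambda px:((toplane(C,px,z)-t)@M).round(1)[:,:2]
    for nm,m in(("white",cv2.inRange(h,(0,0,150),(180,75,255))*cv2.erode(hull,np.ones((5,5)))),("gold",cv2.inRange(h,(14,90,110),(25,255,255))*near*(1-hull))):
        for a,b,_ in blobs(m,8): print(nm,a,b,T([b])[0],"world",toplane(C,b,z)[0][:2].round(1))
    print("outline",rect(C,hull,z),"extent",T(ct.reshape(-1,2)).min(0),T(ct.reshape(-1,2)).max(0)); go()
E
python3 - <<'E'
from h import *
C=shot("w9"); pick(C,"yellow")
E
```

```text
white 480 [254.  184.1] [-2.  -2.1] world [ 583.6 -257.7]
gold 22 [282.5 176.4] [ 6.  26.7] world [ 612.  -267.3]
gold 21 [282.1 184.5] [-2.5 26.5] world [ 607.  -274.2]
gold 22 [281.7 193.4] [-11.9  26.3] world [ 601.5 -282. ]
outline (array([ 587.1, -257.9]), array([37.8, 45.2]), 55.6) extent [-19.1 -21.7] [18.8 23.2]
twist z 0.0 delta mm [0. 0. 0.] j7 0.25 tilt [-0.002  0.001 -1.   ] tcp [ 586.7 -257.4  150. ] yaw -34.3
```

Call:
carry_out(delta_pos=[[-0.002,0.004,0.03],[0,0,0.035],[0,0,0.03],[0,0,0.025],[0,0,0.014],[0,0,0.008],[0,0,0],[0,0,0],[0,0,0]], twist=[[0,0,0],[0,0,0],[0,0,0],[0,0,0],[0,0,0],[0,0,0],[0,0,0],[0,0,0],[0,0,0]], grip=[-1,-1,-1,-1,-1,-1,-1,-1,-1])

```text
t: 23.9
tool_pos: [590.0, -262.1, 10.4]
ee_rot: [0.884, 0.467, 0.001, 0.001]
wrist_force: [-0.1, -1.5, 0.4]
width: 85.7
grip_force: 0.0
```

Call:
carry_out(delta_pos=[[0,0,0],[0,0,0],[0,0,0],[0,0,0],[0,0,0],[0,0,0],[0,0,-0.02],[0,0,-0.03],[0,0,-0.04],[0,0,-0.04],[0,0,0],[0,0,0]], twist=[[0,0,0],[0,0,0],[0,0,0],[0,0,0],[0,0,0],[0,0,0],[0,0,0],[0,0,0],[0,0,0],[0,0,0],[0,0,0],[0,0,0]], grip=[1,1,1,1,1,1,1,1,1,1,1,1])

```text
t: 25.1
tool_pos: [589.7, -261.7, 140.1]
ee_rot: [0.884, 0.467, 0.001, 0.0]
wrist_force: [-0.1, 0.9, -2.0]
width: 50.2
grip_force: 52.9
```

```bash
python3 - <<'E'
from h import *
go(dk(9.3,27,140),DA)
E
```

```text
twist z -26.6 delta mm [292.3  24.3   0.4] j7 0.26 tilt [ 0.002 -0.    -1.   ] tcp [ 589.7 -261.7  140.1] yaw -34.3
```

Call:
carry_out(delta_pos=[[0,0,0],[0,0,0],[0,0,0],[0,0,0]], twist=[[0,0,-6.7],[0,0,-6.7],[0,0,-6.6],[0,0,-6.6]], grip=[1,1,1,1])

```text
t: 25.5
tool_pos: [588.5, -261.2, 137.5]
ee_rot: [0.751, 0.66, -0.001, -0.001]
wrist_force: [0.5, -0.2, -0.8]
width: 50.5
grip_force: 52.9
```

Call:
carry_out(delta_pos=[[0.0365,0.003,0],[0.0365,0.003,0],[0.0365,0.003,0],[0.0365,0.003,0],[0.0365,0.003,0],[0.0365,0.003,0],[0.0365,0.003,0],[0.0365,0.003,0],[0,0,0.035],[0,0,0.035],[0,0,0],[0,0,0]], twist=[[0,0,0],[0,0,0],[0,0,0],[0,0,0],[0,0,0],[0,0,0],[0,0,0],[0,0,0],[0,0,0],[0,0,0],[0,0,0],[0,0,0]], grip=[1,1,1,1,1,1,1,1,1,1,1,1])

```text
t: 26.7
tool_pos: [651.4, 23.6, 68.3]
ee_rot: [0.753, 0.658, -0.001, -0.001]
wrist_force: [0.8, -0.2, 0.1]
width: 50.2
grip_force: 52.8
```

```bash
cat >> h.py <<'E'
def held(C,col,off=10):
    """held pack's label and strips in dock axes (z of its underside = TCP - off)"""
    im=C[0]; h=cv2.cvtColor(im,cv2.COLOR_BGR2HSV); s,M,t=pose(); z=t[2]-off+22
    l=max([x for x in blobs(mask(im,col),60) if abs(x[1][0]-256)<50],key=lambda x:x[0])[2].astype(np.uint8)
    ct=max(cv2.findContours(l,0,2)[0],key=cv2.contourArea); hull=np.zeros_like(l); cv2.fillPoly(hull,[cv2.convexHull(ct)],1)
    near=cv2.dilate(hull,np.ones((31,31),np.uint8))
    for nm,m in(("white",cv2.inRange(h,(0,0,130),(180,75,255))*cv2.erode(hull,np.ones((5,5)))),("gold",cv2.inRange(h,(14,90,100),(25,255,255))*near*(1-hull))):
        for a,b,_ in blobs(m,15): print(nm,a,b,dl(toplane(C,b,z)[0]))
    p=toplane(C,ct,z); print("extent",dl(p).min(0),dl(p).max(0)); print("tcp",dl(t),t[2].round(1),"yaw",yaw().round(2),"grip",s["width"],"F",s["wrist_force"].round(1))
E
python3 - <<'E'
from h import *
C=shot("w10"); held(C,"yellow")
E
```

```text
white 1677 [243.9 251.7] [ 1.5 26.8]
gold 22 [288.  212.4] [24.  48.8]
gold 23 [305.8 213.1] [32.9 48.5]
gold 83 [298.7 237.4] [29.9 35. ]
gold 75 [297.9 252.9] [29.8 26.1]
gold 72 [297.1 268. ] [29.8 17.1]
gold 29 [303.  287.7] [33.5  4.9]
extent [-17.5  10.4] [26.4 51.2]
tcp [ 9.  25.6] 69.5 yaw -7.77 grip 50.56129465818816 F [ 0.4  0.4 -0.1]
```

Call:
carry_out(delta_pos=[[0.0005,0.002,0],[0,0,0.006],[0,0,0.004],[0,0,0.003],[0,0,0.002],[0,0,0]], twist=[[0,0,0],[0,0,0],[0,0,0],[0,0,0],[0,0,0],[0,0,0]], grip=[1,1,1,1,1,1])

```text
t: 27.35
tool_pos: [654.3, 24.4, 54.3]
ee_rot: [0.753, 0.658, -0.0, -0.0]
wrist_force: [-0.5, -0.0, -0.5]
width: 50.2
grip_force: 52.9
```

Call:
carry_out(delta_pos=[[0,0,0.001],[0,0,0]], twist=[[0,0,0],[0,0,0]], grip=[1,1])

```text
t: 27.55
tool_pos: [654.4, 24.4, 54.2]
ee_rot: [0.753, 0.658, 0.0, -0.0]
wrist_force: [-3.6, 0.7, 9.0]
width: 50.3
grip_force: 53.9
```

Call:
carry_out(delta_pos=[[0,0,0],[0,0,0],[0,0,0],[0,0,0],[0,0,-0.02],[0,0,-0.03],[0,0,-0.04],[0,0,-0.01],[0,0,0],[0,0,0]], twist=[[0,0,0],[0,0,0],[0,0,0],[0,0,0],[0,0,0],[0,0,0],[0,0,0],[0,0,0],[0,0,0],[0,0,0]], grip=[-1,-1,-1,-1,-1,-1,-1,-1,-1,-1])

```text
t: 28.55
tool_pos: [653.9, 24.8, 152.5]
ee_rot: [0.753, 0.658, -0.0, -0.0]
wrist_force: [0.6, 0.6, -0.1]
width: 85.2
grip_force: 0.0
```

```bash
python3 - <<'E'
from h import *
C=shot("w11"); held(C,"yellow",pose()[2][2]-44)
go([465,-375,150],35.9)
E
```

```text
white 705 [249.1 195.8] [ 4.2 27.6]
gold 43 [287.1 190.1] [37.2 32.7]
gold 62 [285.2 198.4] [35.8 25.1]
gold 24 [281.5 206.5] [32.7 17.6]
extent [-15.3  10.5] [29.4 48.8]
tcp [10.1 27.2] 152.0 yaw -7.69 grip 85.45925760322949 F [ 0.1  0.5 -0.3]
twist z -43.6 delta mm [-213.2 -387.2    2.7] j7 0.18 tilt [-0.002  0.    -1.   ] tcp [653.6  24.8 152. ] yaw -7.7
```

Call:
carry_out(delta_pos=[[0,0,0],[0,0,0],[0,0,0],[0,0,0],[0,0,0],[0,0,0]], twist=[[0,0,-7.3],[0,0,-7.3],[0,0,-7.3],[0,0,-7.3],[0,0,-7.2],[0,0,-7.2]], grip=[-1,-1,-1,-1,-1,-1])

```text
t: 29.2
tool_pos: [653.6, 24.5, 151.5]
ee_rot: [0.453, 0.892, -0.001, -0.001]
wrist_force: [-1.0, 0.8, -0.1]
width: 85.3
grip_force: 0.0
```

Call:
carry_out(delta_pos=[[-0.0178,-0.0323,0],[-0.0178,-0.0323,0],[-0.0178,-0.0323,0],[-0.0178,-0.0323,0],[-0.0178,-0.0323,0],[-0.0178,-0.0323,0],[-0.0178,-0.0323,0],[-0.0178,-0.0323,0],[-0.0178,-0.0323,0],[-0.0178,-0.0323,0],[-0.0178,-0.0323,0],[-0.0178,-0.0323,0.002]], twist=[[0,0,0],[0,0,0],[0,0,0],[0,0,0],[0,0,0],[0,0,0],[0,0,0],[0,0,0],[0,0,0],[0,0,0],[0,0,0],[0,0,0]], grip=[-1,-1,-1,-1,-1,-1,-1,-1,-1,-1,-1,-1])

```text
t: 30.4
tool_pos: [464.3, -376.7, 149.9]
ee_rot: [0.455, 0.891, 0.0, -0.001]
wrist_force: [1.0, 0.1, -0.1]
width: 85.4
grip_force: 0.0
```

Call:
carry_out(delta_pos=[[0,0,0],[0,0,0]], twist=[[0,0,0],[0,0,0]], grip=[-1,-1])

```text
t: 30.6
tool_pos: [464.4, -376.2, 149.9]
ee_rot: [0.456, 0.89, 0.0, -0.001]
wrist_force: [0.3, 0.4, -0.8]
width: 85.5
grip_force: 0.0
```

```bash
python3 - <<'E'
from h import *
C=shot("w12"); pick(C,"blue")
E
```

```text
white 514 [249.7 183.7] [-0.1 -7.1] world [ 459.4 -379.1]
gold 26 [277.9 175. ] [ 8.9 21.4] world [ 477.2 -355.1]
gold 23 [277.6 183.6] [-0.1 21.3] world [ 482.4 -362.4]
gold 25 [277.5 192.2] [-9.2 21.4] world [ 487.8 -369.8]
outline (array([ 459.9, -375.7]), array([45.1, 37.7]), 35.7) extent [-16.6 -26.8] [21.3 17.9]
twist z 0.0 delta mm [0. 0. 0.] j7 1.42 tilt [-0.001  0.002 -1.   ] tcp [ 465.3 -375.1  150.1] yaw 35.9
```

Call:
carry_out(delta_pos=[[0,-0.001,0.03],[0,0,0.035],[0,0,0.03],[0,0,0.025],[0,0,0.013],[0,0,0.008],[0,0,0],[0,0,0],[0,0,0]], twist=[[0,0,0],[0,0,0],[0,0,0],[0,0,0],[0,0,0],[0,0,0],[0,0,0],[0,0,0],[0,0,0]], grip=[-1,-1,-1,-1,-1,-1,-1,-1,-1])

```text
t: 31.55
tool_pos: [465.3, -376.7, 11.4]
ee_rot: [0.455, 0.891, -0.0, 0.001]
wrist_force: [-0.6, -0.7, 0.5]
width: 85.3
grip_force: 0.0
```

Call:
carry_out(delta_pos=[[0,0,0],[0,0,0],[0,0,0],[0,0,0],[0,0,0],[0,0,0],[0,0,-0.02],[0,0,-0.03],[0,0,-0.04],[0,0,-0.04],[0,0,0],[0,0,0]], twist=[[0,0,0],[0,0,0],[0,0,0],[0,0,0],[0,0,0],[0,0,0],[0,0,0],[0,0,0],[0,0,0],[0,0,0],[0,0,0],[0,0,0]], grip=[1,1,1,1,1,1,1,1,1,1,1,1])

```text
t: 32.75
tool_pos: [465.1, -376.4, 141.2]
ee_rot: [0.455, 0.891, 0.0, 0.001]
wrist_force: [0.2, -0.3, -1.1]
width: 50.4
grip_force: 53.1
```

```bash
python3 - <<'E'
from h import *
go(dk(9.3,-81,140),DA)
E
```

```text
twist z 43.6 delta mm [314.6 132.6   0.8] j7 1.43 tilt [ 0.002 -0.001 -1.   ] tcp [ 465.1 -376.4  141.2] yaw 35.9
```

Call:
carry_out(delta_pos=[[0,0,0],[0,0,0],[0,0,0],[0,0,0],[0,0,0],[0,0,0]], twist=[[0,0,7.3],[0,0,7.3],[0,0,7.3],[0,0,7.3],[0,0,7.2],[0,0,7.2]], grip=[1,1,1,1,1,1])

```text
t: 33.35
tool_pos: [463.9, -375.8, 138.5]
ee_rot: [0.755, 0.656, -0.001, -0.001]
wrist_force: [-0.2, 1.0, -0.8]
width: 50.3
grip_force: 53.1
```

Call:
carry_out(delta_pos=[[0.035,0.0147,0],[0.035,0.0147,0],[0.035,0.0147,0],[0.035,0.0147,0],[0.035,0.0147,0],[0.035,0.0147,0],[0.035,0.0147,0],[0.035,0.0147,0],[0.035,0.0147,0],[0,0,0.035],[0,0,0.034],[0,0,0]], twist=[[0,0,0],[0,0,0],[0,0,0],[0,0,0],[0,0,0],[0,0,0],[0,0,0],[0,0,0],[0,0,0],[0,0,0],[0,0,0],[0,0,0]], grip=[1,1,1,1,1,1,1,1,1,1,1,1])

```text
t: 34.55
tool_pos: [634.6, -80.8, 65.9]
ee_rot: [0.753, 0.658, -0.003, -0.003]
wrist_force: [0.2, 0.1, -1.1]
width: 50.4
grip_force: 53.0
```

Call:
carry_out(delta_pos=[[0,0,0],[0,0,0]], twist=[[0,0,0],[0,0,0]], grip=[1,1])

```text
t: 34.75
tool_pos: [638.5, -82.9, 72.2]
ee_rot: [0.753, 0.658, 0.0, 0.0]
wrist_force: [-0.2, 0.5, -0.6]
width: 50.5
grip_force: 53.0
```

```bash
python3 - <<'E'
from h import *
C=shot("w13"); held(C,"blue",11)
E
```

```text
white 1695 [243.8 248.9] [  2.7 -79.8]
gold 37 [304.8 211.6] [ 34.1 -58.8]
gold 82 [298.2 234.5] [ 31.2 -71.5]
gold 70 [297.5 250. ] [ 31.2 -80.5]
gold 72 [297.1 265. ] [ 31.4 -89.6]
extent [-16.4 -96.4] [ 27.9 -55.6]
tcp [  9.6 -81.4] 72.6 yaw -7.76 grip 50.44405174775963 F [-0.2 -0.  -0.4]
```

Call:
carry_out(delta_pos=[[-0.0007,0.0006,0],[0,0,0.006],[0,0,0.005],[0,0,0.004],[0,0,0.002],[0,0,0],[0,0,0.001],[0,0,0]], twist=[[0,0,0],[0,0,0],[0,0,0],[0,0,0],[0,0,0],[0,0,0],[0,0,0],[0,0,0]], grip=[1,1,1,1,1,1,1,1])

```text
t: 35.6
tool_pos: [638.5, -82.7, 55.1]
ee_rot: [0.753, 0.658, 0.001, -0.0]
wrist_force: [-6.5, 3.3, 23.5]
width: 50.5
grip_force: 55.6
```

Call:
carry_out(delta_pos=[[0,0,0],[0,0,0],[0,0,0],[0,0,0],[0,0,-0.02],[0,0,-0.03],[0,0,-0.04],[0,0,-0.01],[0,0,0],[0,0,0]], twist=[[0,0,0],[0,0,0],[0,0,0],[0,0,0],[0,0,0],[0,0,0],[0,0,0],[0,0,0],[0,0,0],[0,0,0]], grip=[-1,-1,-1,-1,-1,-1,-1,-1,-1,-1])

```text
t: 36.6
tool_pos: [638.2, -82.3, 152.5]
ee_rot: [0.753, 0.658, -0.0, -0.0]
wrist_force: [0.5, 1.2, -0.0]
width: 85.3
grip_force: 0.0
```

```bash
python3 - <<'E'
from h import *
C=shot("w14"); held(C,"blue",pose()[2][2]-44)
cv2.imwrite("pics/w14.png",cv2.resize(C[0][40:340,120:420],(600,600),interpolation=cv2.INTER_CUBIC))
T=cam("top")
for a,b,l in blobs(mask(T[0],"amber"),60):
    if b[0]<200: print(a,b,rect(T,l,16))
h=cv2.cvtColor(T[0],cv2.COLOR_BGR2HSV)
cv2.imwrite("pics/t2.png",cv2.resize(T[0][130:220,100:200],(800,600)[::1] if 0 else (600,540),interpolation=cv2.INTER_CUBIC))
E
```

```text
white 652 [249.  195.5] [  2.8 -80.4]
gold 23 [282.4 185.4] [ 31.8 -71.3]
gold 28 [290.  190.5] [ 38.5 -75.9]
gold 28 [282.  195.5] [ 31.7 -80.4]
gold 30 [289.8 199.8] [ 38.6 -84.4]
gold 28 [281.6 205.1] [ 31.6 -89.3]
extent [-16.8 -96.8] [ 27.9 -58.5]
tcp [  8.8 -81.1] 152.0 yaw -7.69 grip 85.48080477880761 F [0.2 0.3 0.6]
```

View pics/w14.png

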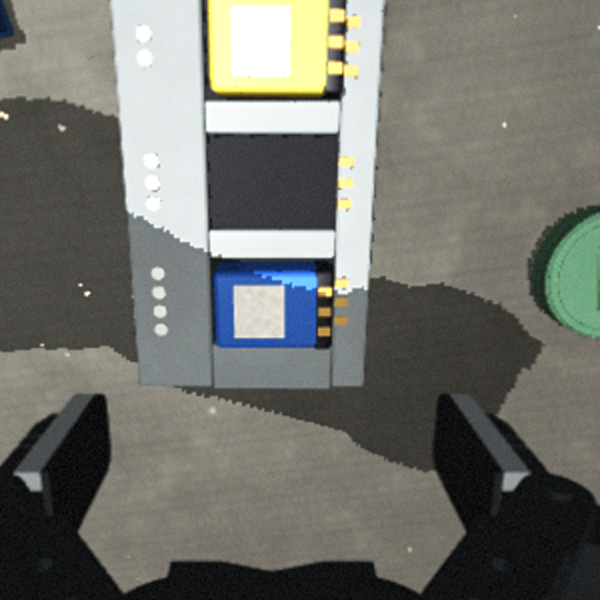

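View pics/t2.png

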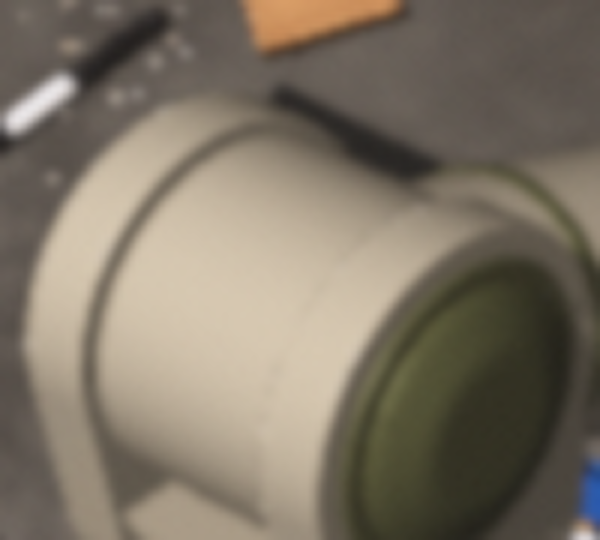

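The crop shows blue seated in bay 4 with its terminals to the back, bay 3 empty, and yellow seated in bay 2. The arm hides the driver in the top view, so I'll look with the wrist camera.

Call:
carry_out(delta_pos=[[0,0,-0.025],[0,0,-0.025],[0,0,0],[0,0,0],[0,0,0],[0,0,0],[0,0,0],[0,0,0],[0,0,0],[0,0,0],[0,0,0],[0,0,0]], twist=[[0,0,0],[0,0,-8.2],[0,0,-8.2],[0,0,-8.2],[0,0,-8.2],[0,0,-8.2],[0,0,-8.2],[0,0,-8.2],[0,0,-8.2],[0,0,-8.2],[0,0,-8.2],[0,0,-7.7]], grip=[-1,-1,-1,-1,-1,-1,-1,-1,-1,-1,-1,-1])

```text
t: 37.9
tool_pos: [638.0, -82.7, 201.8]
ee_rot: [0.067, 0.998, 0.0, -0.001]
wrist_force: [0.6, 0.1, -0.2]
width: 85.5
grip_force: 0.0
```

```bash
python3 - <<'E'
from h import *
go([540,380,200],82)
E
```

```text
twist z 0.3 delta mm [161.5 444.6   2.2] j7 1.56 tilt [-0.002  0.    -1.   ] tcp [638.  -82.7 201.8] yaw 82.3
```

Call:
carry_out(delta_pos=[[0.0135,0.037,0],[0.0135,0.037,0],[0.0135,0.037,0],[0.0135,0.037,0],[0.0135,0.037,0],[0.0135,0.037,0],[0.0135,0.037,0],[0.0135,0.037,0],[0.0135,0.037,0],[0.0135,0.037,0],[0.0135,0.037,0],[0.0135,0.037,0]], twist=[[0,0,0],[0,0,0],[0,0,0],[0,0,0],[0,0,0],[0,0,0],[0,0,0],[0,0,0],[0,0,0],[0,0,0],[0,0,0],[0,0,0]], grip=[-1,-1,-1,-1,-1,-1,-1,-1,-1,-1,-1,-1])

```text
t: 39.1
tool_pos: [539.1, 380.7, 201.7]
ee_rot: [0.07, 0.998, -0.001, -0.001]
wrist_force: [0.7, -0.3, -0.1]
width: 85.2
grip_force: 0.0
```

Call:
carry_out(delta_pos=[[0,0,0],[0,0,0]], twist=[[0,0,0],[0,0,0]], grip=[-1,-1])

```text
t: 39.3
tool_pos: [539.0, 380.2, 201.6]
ee_rot: [0.069, 0.998, -0.001, -0.001]
wrist_force: [0.4, -1.0, 0.5]
width: 85.0
grip_force: 0.0
```

```bash
python3 - <<'E'
from h import *
C=shot("w15"); go()
cv2.imwrite("pics/w15.png",cv2.resize(C[0][40:340,100:400],(600,600),interpolation=cv2.INTER_CUBIC))
for a,b,l in blobs(mask(C[0],"amber"),200): print(a,b,rect(C,l,18))
E
```

```text
twist z 0.0 delta mm [0. 0. 0.] j7 0.82 tilt [-0.001 -0.002 -1.   ] tcp [539.8 378.7 202. ] yaw 82.0
318 [253.6 168.4] (array([536.8, 378.6]), array([19.4, 81.7]), 85.6)
```

View pics/w15.png

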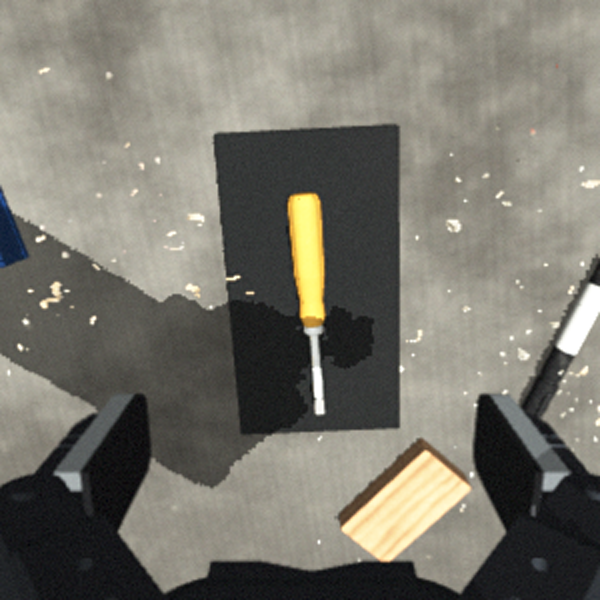

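The driver lies on its mat with the handle end at (305,196) and the tip at (320,412), about 4° off the tool's x axis.

```bash
python3 - <<'E'
from h import *
C=load("w15"); f=lambda x,y:(100+(x+.5)/2-.5,40+(y+.5)/2-.5)
e,t,c=toplane(C,[f(305,196),f(319.5,413),f(314,327)],15.6)
d=(t-e)/np.linalg.norm(t-e); print(e,t,c,np.linalg.norm(t-e),np.degrees(np.arctan2(d[1],d[0])))
m=toplane(C,[f(215,133),f(398,125),f(399,427),f(242,433)],6); print("mat",m.round(1).tolist(),m.mean(0))
np.save("driver0.npy",[e,t])
g=t-97*d; print("grasp",g); go([g[0],g[1],10],np.degrees(np.arctan2(d[1],d[0]))+90)
E
```

```text
[498.31381067 382.39893887  15.6       ] [640.0175192  371.92719935  15.6       ] [579.91980511 376.52454649  15.6       ] 142.0901064100439 -4.226409219488251
mat [[455.9, 334.9, 6.0], [466.3, 441.8, 6.0], [663.0, 424.0, 6.0], [652.8, 316.4, 6.0]] [559.49712484 379.28009686   6.        ]
grasp [543.28129967 379.07589364  15.6       ]
twist z -3.8 delta mm [ -3.7   1.  192. ] j7 0.82 tilt [-0.001 -0.002 -1.   ] tcp [539.8 378.7 202. ] yaw 82.0
```

Call:
carry_out(delta_pos=[[0,0,0],[-0.004,0.0005,0.03],[0,0,0.035],[0,0,0.035],[0,0,0.035],[0,0,0.03],[0,0,0.015],[0,0,0.008],[0,0,0],[0,0,0]], twist=[[0,0,-3.8],[0,0,0],[0,0,0],[0,0,0],[0,0,0],[0,0,0],[0,0,0],[0,0,0],[0,0,0],[0,0,0]], grip=[-1,-1,-1,-1,-1,-1,-1,-1,-1,-1], newtons=80)

```text
t: 40.35
tool_pos: [544.9, 379.7, 16.4]
ee_rot: [0.037, 0.999, 0.0, 0.001]
wrist_force: [0.7, -0.1, 0.0]
width: 85.6
grip_force: 0.0
```

```bash
python3 - <<'E'
from h import *
go([543.3,379,9.5],85.8); C=shot("w16")
for a,b,l in blobs(mask(C[0],"amber"),200): print(a,b,rect(C,l,18))
E
```

```text
twist z -0.0 delta mm [ 1.5 -0.9  6.9] j7 0.9 tilt [ 0.001  0.001 -1.   ] tcp [544.9 379.7  16.4] yaw 85.8
1982 [250.6 251.4] (array([537.5, 378.8]), array([18.9, 84.3]), 87.1)
```

Call:
carry_out(delta_pos=[[0.001,-0.0005,0.006],[0,0,0],[0,0,0],[0,0,0],[0,0,0],[0,0,0],[0,0,0],[0,0,0],[0,0,0],[0,0,0]], twist=[[0,0,0],[0,0,0],[0,0,0],[0,0,0],[0,0,0],[0,0,0],[0,0,0],[0,0,0],[0,0,0],[0,0,0]], grip=[-1,1,1,1,1,1,1,1,1,1])

```text
t: 41.4
tool_pos: [543.2, 379.2, 9.7]
ee_rot: [0.037, 0.999, 0.0, 0.0]
wrist_force: [-0.2, -1.7, 5.4]
width: 18.1
grip_force: 79.5
```

Call:
carry_out(delta_pos=[[0,0,-0.01],[0,0,-0.02],[0,0,-0.04],[0,0,-0.04],[0,0,-0.04],[0,0,0],[0,0,0]], twist=[[0,0,0],[0,0,0],[0,0,0],[0,0,0],[0,0,0],[0,0,0],[0,0,0]], grip=[1,1,1,1,1,1,1])

```text
t: 42.1
tool_pos: [543.2, 379.4, 160.4]
ee_rot: [0.037, 0.999, 0.001, 0.001]
wrist_force: [-0.5, 0.2, -3.0]
width: 17.8
grip_force: 78.7
```

```bash
python3 - <<'E'
from h import *
C=shot("w17"); s,M,t=pose(); go(); print(s["width"])
S=cam("scene"); cv2.imwrite("pics/s2.png",cv2.resize(S[0][80:240,120:320],(800,640)[:2] if 0 else (750,600),interpolation=cv2.INTER_CUBIC)); np.save("s2t.npy",t)
b=np.zeros((600,400,3),np.uint8)
cv2.imwrite("pics/w17.png",cv2.resize(C[0][130:384,150:360],(496,600),interpolation=cv2.INTER_CUBIC))
a=cv2.imread("pics/w17.png"); q=cv2.resize(S[0][90:230,130:300],(304,250),interpolation=cv2.INTER_CUBIC)
o=np.zeros((600,800,3),np.uint8); o[:,:496]=a; o[:250,496:]=q; cv2.imwrite("pics/m17.png",o)
E
```

```text
twist z 0.0 delta mm [0. 0. 0.] j7 0.88 tilt [-0. -0. -1.] tcp [542.5 379.  159.1] yaw 85.8
17.930401717929566
```

View pics/m17.png

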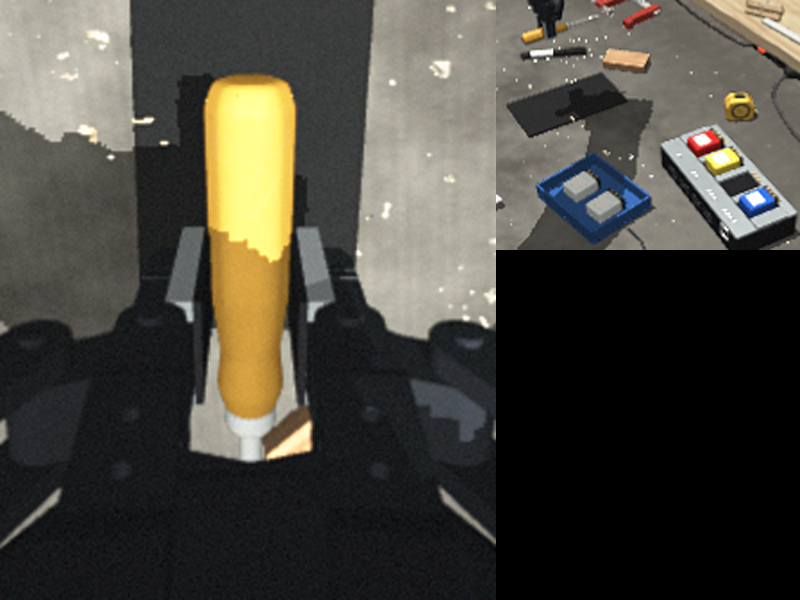

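The driver is held straight along the tool's x axis, the mat is empty, red, yellow and blue sit in the dock, and both old packs are in the tray. Next I'll locate the button hole on the front-face plane.

```bash
python3 - <<'E'
from h import *
S=cam("scene")
def front(C,px):
    _,K,d,Rw,c=C
    u=cv2.undistortPoints(np.array(px,float).reshape(-1,1,2),K,d).reshape(-1,2)
    r=np.c_[u[:,0],-u[:,1],-np.ones(len(u))]@Rw.T
    a=np.radians(DA); n=np.array([np.cos(a),np.sin(a)]); p0=D0-55*n
    k=((p0-c[:2])@n)/(r[:,:2]@n); P=c+r*k[:,None]
    return np.c_[dl(P),P[:,2].round(1)]
W=load("w1")
print("scene guess",front(S,[(257.9,219.9)]),"w1",front(W,[(452*.64,275*.64)]))
for C,(x,y,w,h) in((S,(240,195,40,40)),(W,(270,160,40,25))):
    g=C[0][y:y+h,x:x+w]; hs=cv2.cvtColor(g,cv2.COLOR_BGR2HSV)
    m=cv2.inRange(hs,(0,90,60),(12,255,255))|cv2.inRange(hs,(168,90,60),(180,255,255))
    for a,b,_ in blobs(m,1): print("red",a,b+[x,y],front(C,[b+[x,y]]))
s=cv2.resize(S[0][195:240,235:295],(600,450),interpolation=cv2.INTER_CUBIC); w=cv2.resize(W[0][155:190,255:315],(600,350)[:2],interpolation=cv2.INTER_CUBIC)
cv2.imwrite("pics/hole.png",s)
E
```

```text
scene guess [[-55.  -90.7  29.1]] w1 [[-55.  -87.4  22.6]]
```

View pics/hole.png

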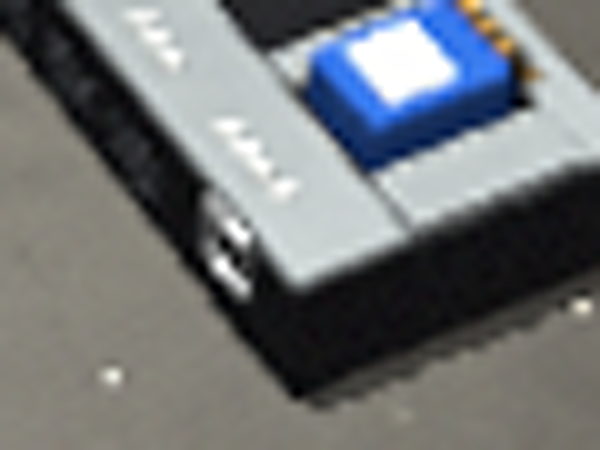

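The white frame round the hole is at crop (205–252, 190–295), centre about (230,243). A closer wrist view comes next.

```bash
python3 - <<'E'
from h import *
print(dk(-75,-45,150)); go(dk(-75,-45,150),DA+90)
E
```

```text
[559.67101841 -35.40136872 150.        ]
twist z 3.5 delta mm [ -72.5 -408.1    8.4] j7 0.88 tilt [-0.002 -0.002 -1.   ] tcp [542.2 378.7 157.8] yaw 85.8
```

Call:
carry_out(delta_pos=[[0,0,0],[-0.0066,-0.037,0],[-0.0066,-0.037,0],[-0.0066,-0.037,0],[-0.0066,-0.037,0],[-0.0066,-0.037,0],[-0.0066,-0.037,0],[-0.0066,-0.037,0],[-0.0066,-0.037,0],[-0.0066,-0.037,0],[-0.0066,-0.037,0],[-0.0066,-0.037,0.008]], twist=[[0,0,3.5],[0,0,0],[0,0,0],[0,0,0],[0,0,0],[0,0,0],[0,0,0],[0,0,0],[0,0,0],[0,0,0],[0,0,0],[0,0,0]], grip=[1,1,1,1,1,1,1,1,1,1,1,1])

```text
t: 43.45
tool_pos: [560.2, -35.4, 150.6]
ee_rot: [0.067, 0.998, -0.0, -0.0]
wrist_force: [1.2, 0.3, -2.6]
width: 18.0
grip_force: 78.7
```

Call:
carry_out(delta_pos=[[0,0,0],[0,0,0]], twist=[[0,0,0],[0,0,0]], grip=[1,1])

```text
t: 43.65
tool_pos: [559.6, -35.0, 149.9]
ee_rot: [0.068, 0.998, -0.0, -0.001]
wrist_force: [-0.4, -0.7, -0.9]
width: 18.0
grip_force: 78.8
```

```bash
python3 - <<'E'
from h import *
C=shot("w18"); go(); p=proj(C,dk(-55,-90,32))[0]; print(p, pose()[0]["width"])
x,y=int(p[0])-60,int(p[1])-45; print(x,y)
cv2.imwrite("pics/w18.png",cv2.resize(C[0][y:y+90,x:x+120],(800,600),interpolation=cv2.INTER_CUBIC))
E
```

```text
twist z 0.0 delta mm [0. 0. 0.] j7 1.46 tilt [-0.002  0.    -1.   ] tcp [559.8 -33.6 150.2] yaw 82.3
[209.6925682  205.91898566] 18.249158158868585
149 160
```

View pics/w18.png

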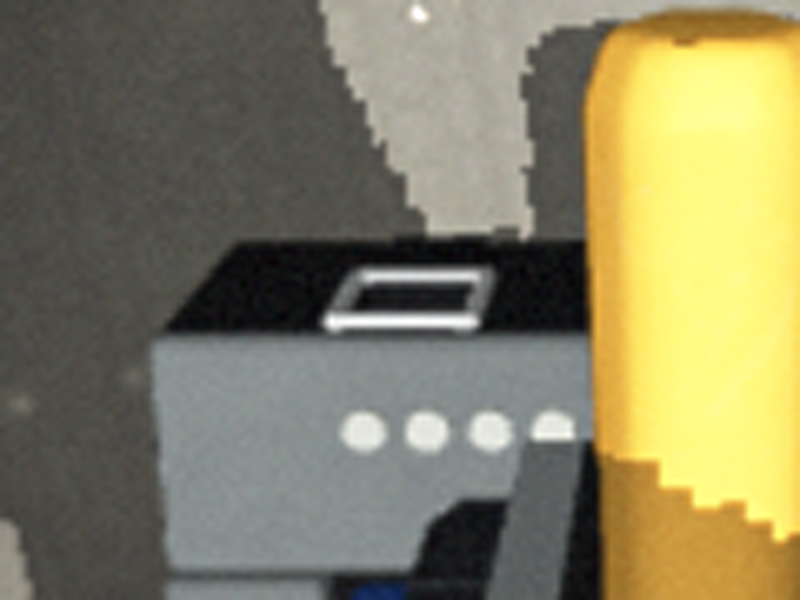

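The hole's white frame is at crop (325–490, 268–330), its centre about (410,298). The dock's right front corner is at (152,337).

```bash
python3 - <<'E'
from h import *
C=load("w18"); f=lambda x,y:(149+(x+.5)/6.667-.5,160+(y+.5)/6.667-.5)
_,K,d,Rw,c=C
def front(px):
    u=cv2.undistortPoints(np.array(px,float).reshape(-1,1,2),K,d).reshape(-1,2)
    r=np.c_[u[:,0],-u[:,1],-np.ones(len(u))]@Rw.T
    a=np.radians(DA); n=np.array([np.cos(a),np.sin(a)]); p0=D0-55*n
    k=((p0-c[:2])@n)/(r[:,:2]@n); P=c+r*k[:,None]
    return np.c_[dl(P),P[:,2].round(1)]
print(front([f(152,337),f(410,298),f(338,323),f(475,323),f(352,275),f(487,275),f(235,243)]))
print(dl(toplane(C,[f(152,337)],50)))
s,M,t=pose(); print(dl(t))
# handle axis: back end edges and a lower level, at axis height
z=t[2]+5.9
print(dl(toplane(C,[f(597,60),f(597,440)],z)))
print("free space pre-pose"); go(dk(-55-97-20,-85,26.1),DA+90)
E
```

```text
[[ -55.  -125.    43.7]
 [ -55.   -90.4   27. ]
 [ -55.   -99.3   38.1]
 [ -55.   -79.    38.3]
 [ -55.  -101.4   15.7]
 [ -55.   -79.9   16. ]
 [ -55.  -124.4   -1.6]]
[[ -57.3 -122.9]]
[-75.1 -43.2]
[[-118.9  -52.4]
 [ -87.7  -53.1]]
free space pre-pose
twist z -0.1 delta mm [ 96.6 -41.8 124.3] j7 1.46 tilt [-0.002  0.    -1.   ] tcp [559.8 -33.6 150.2] yaw 82.3
```

Call:
carry_out(delta_pos=[[0.032,-0.0155,0],[0.032,-0.0155,0],[0.032,-0.0155,0],[0,0,0.035],[0,0,0.035],[0,0,0.03],[0,0,0.02],[0,0,0],[0,0,0]], twist=[[0,0,0],[0,0,0],[0,0,0],[0,0,0],[0,0,0],[0,0,0],[0,0,0],[0,0,0],[0,0,0]], grip=[1,1,1,1,1,1,1,1,1])

```text
t: 44.6
tool_pos: [458.9, -66.1, 31.2]
ee_rot: [0.066, 0.998, 0.0, -0.001]
wrist_force: [-0.1, -0.5, -0.5]
width: 17.7
grip_force: 78.8
```

```bash
python3 - <<'E'
from h import *
go(dk(-55-97-20,-90,26.1),DA+90); s,M,t=pose(); print(dl(t),s["width"],s["wrist_force"])
def tip(n):
    C=cam(n); p=dk(-55-20,-90,32); q=proj(C,[p,dk(-55,-90,32)]); print(n,q); return C[0],q
a,q=tip("scene"); b,r=tip("top")
x,y=int(q[0,0])-25,int(q[0,1])-20; u,v=int(r[0,0])-25,int(r[0,1])-20; print(x,y,u,v)
o=np.hstack([cv2.resize(a[y:y+50,x:x+50],(400,400),interpolation=cv2.INTER_CUBIC),cv2.resize(b[v:v+50,u:u+50],(400,400),interpolation=cv2.INTER_CUBIC)])
cv2.imwrite("pics/tip.png",o)
E
```

```text
twist z 0.0 delta mm [ 1.2 -1.2  5.1] j7 1.53 tilt [-0.001  0.    -1.   ] tcp [458.9 -66.1  31.2] yaw 82.4
[-170.8  -88.8] 17.73106435567575 [-0.08753151 -0.46034974 -0.45664081]
scene [[251.44896481 221.61446756]
 [257.78363552 218.98682841]]
top [[267.98163144 221.90113371]
 [270.8841104  216.71925253]]
226 201 242 201
```

View pics/tip.png

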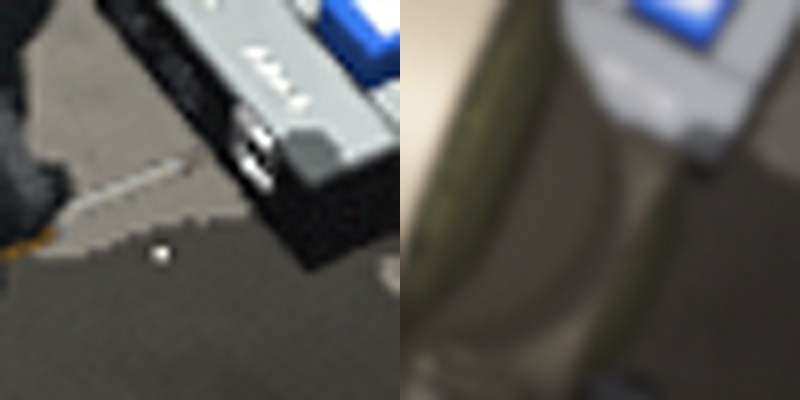

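In the scene view the tip is at about crop (187,161), pointing at the hole frame (255,148). The top view is blocked by the arm.

```bash
python3 - <<'E'
from h import *
p=arm.camera_params("scene"); V=np.array(p["view"]);Rw=V[:3,:3].T;C=(0,p["camera_matrix"],p["distortion"],Rw,-Rw@V[:3,3])
s,M,t=pose()
print(proj(C,[dk(-73.8,-88.8,37.1),dk(-77.8,-88.8,37.1),dk(-73.8,-90.8,37.1),dk(-73.8,-88.8,35.1)]), "seen",(226+187.5/8-.5,201+161.5/8-.5))
print(M[:,0],dl(t))
E
```

```text
[[251.62729059 219.88104733]
 [250.34896042 220.40922637]
 [251.99694301 220.34658448]
 [251.62055624 220.39003822]] seen (248.9375, 220.6875)
[-0.99108317  0.13323929 -0.00120311] [-170.1  -89.2]
```

Call:
carry_out(delta_pos=[[0,-0.001,0.005],[0,0,0],[-0.008,0,0],[-0.006,0,0],[-0.004,0,0],[0,0,0],[0,0,0]], twist=[[0,0,0],[0,0,0],[0,0,0],[0,0,0],[0,0,0],[0,0,0],[0,0,0]], grip=[1,1,1,1,1,1,1])

```text
t: 45.4
tool_pos: [476.7, -70.5, 26.3]
ee_rot: [0.067, 0.998, -0.0, -0.0]
wrist_force: [-0.1, 0.2, -2.0]
width: 18.0
grip_force: 78.8
```

```bash
python3 - <<'E'
from h import *
go(dk(-55-97+8,-90,26.1),DA+90); s,M,t=pose(); print(dl(t),s["wrist_force"])
E
```

```text
twist z -0.1 delta mm [-8.6  0.8  0.2] j7 1.53 tilt [-0. -0. -1.] tcp [476.7 -70.5  26.3] yaw 82.3
[-152.6  -90.8] [-0.0621152   0.22917585 -1.97133248]
```

Call:
carry_out(delta_pos=[[-0.004,0.0005,0],[-0.003,0,0],[0,0,0],[0,0,0]], twist=[[0,0,0],[0,0,0],[0,0,0],[0,0,0]], grip=[1,1,1,1])

```text
t: 45.8
tool_pos: [483.6, -70.8, 26.3]
ee_rot: [0.067, 0.998, -0.0, -0.0]
wrist_force: [-0.6, -0.6, -1.3]
width: 17.8
grip_force: 78.8
```

Call:
carry_out(delta_pos=[[-0.003,0,0],[0,0,0],[0,0,0]], twist=[[0,0,0],[0,0,0],[0,0,0]], grip=[1,1,1])

```text
t: 46.1
tool_pos: [486.1, -71.2, 26.2]
ee_rot: [0.067, 0.998, 0.0, -0.001]
wrist_force: [-2.7, 1.1, -1.3]
width: 18.1
grip_force: 78.8
```

Call:
carry_out(delta_pos=[[-0.002,0,0],[0,0,0],[0,0,0]], twist=[[0,0,0],[0,0,0],[0,0,0]], grip=[1,1,1])

```text
t: 46.4
tool_pos: [488.1, -71.5, 26.2]
ee_rot: [0.067, 0.998, 0.0, -0.0]
wrist_force: [-4.2, 0.4, -0.8]
width: 18.0
grip_force: 78.8
```

Call:
carry_out(delta_pos=[[-0.002,0,0],[0,0,0],[0,0,0]], twist=[[0,0,0],[0,0,0],[0,0,0]], grip=[1,1,1])

```text
t: 46.7
tool_pos: [489.2, -71.7, 26.1]
ee_rot: [0.067, 0.998, 0.0, -0.001]
wrist_force: [-7.3, 2.2, -0.3]
width: 17.6
grip_force: 78.9
```

Call:
carry_out(delta_pos=[[-0.001,0,0],[0,0,0],[0,0,0],[0,0,0]], twist=[[0,0,0],[0,0,0],[0,0,0],[0,0,0]], grip=[1,1,1,1])

```text
t: 47.1
tool_pos: [489.3, -71.7, 26.1]
ee_rot: [0.067, 0.998, 0.0, -0.002]
wrist_force: [-8.7, 1.5, 0.1]
width: 17.8
grip_force: 79.0
```

Call:
carry_out(delta_pos=[[-0.001,0,0],[0,0,0],[0,0,0],[0,0,0],[0,0,0]], twist=[[0,0,0],[0,0,0],[0,0,0],[0,0,0],[0,0,0]], grip=[1,1,1,1,1])

```text
t: 47.6
tool_pos: [489.4, -71.8, 26.0]
ee_rot: [0.067, 0.998, 0.0, -0.003]
wrist_force: [-10.3, 2.1, 0.9]
width: 17.9
grip_force: 79.1
```

Call:
carry_out(delta_pos=[[0.005,0,0],[0.01,0,0],[0.015,0,0],[0.015,0,0],[0,0,0],[0,0,-0.03],[0,0,-0.04],[0,0,-0.04],[0,0,-0.02],[0,0,0],[0,0,0]], twist=[[0,0,0],[0,0,0],[0,0,0],[0,0,0],[0,0,0],[0,0,0],[0,0,0],[0,0,0],[0,0,0],[0,0,0],[0,0,0]], grip=[1,1,1,1,1,1,1,1,1,1,1])

```text
t: 48.7
tool_pos: [449.2, -66.1, 156.7]
ee_rot: [0.067, 0.998, 0.0, 0.001]
wrist_force: [0.6, 0.2, -2.1]
width: 18.0
grip_force: 78.9
```

```bash
python3 - <<'E'
from h import *
C=shot("w19"); go([543.3,379.2,150],85.8); s,M,t=pose()
l=max(blobs(mask(C[0],"amber"),200),key=lambda x:x[0]); print(l[0],l[1],s["width"])
A=load("w17"); l=max(blobs(mask(A[0],"amber"),200),key=lambda x:x[0]); print(l[0],l[1])
E
```

```text
twist z -3.5 delta mm [-61.9 451.    6. ] j7 1.52 tilt [ 0.001 -0.    -1.   ] tcp [448.5 -66.  156. ] yaw 82.3
2734 [254.8 246.7] 17.8545933056359
2655 [254.3 247.9]
```

Call:
carry_out(delta_pos=[[0,0,0],[-0.0056,0.041,0],[-0.0056,0.041,0],[-0.0056,0.041,0],[-0.0056,0.041,0],[-0.0056,0.041,0],[-0.0056,0.041,0],[-0.0056,0.041,0],[-0.0056,0.041,0],[-0.0056,0.041,0],[-0.0056,0.041,0],[-0.0056,0.041,0]], twist=[[0,0,-3.5],[0,0,0],[0,0,0],[0,0,0],[0,0,0],[0,0,0],[0,0,0],[0,0,0],[0,0,0],[0,0,0],[0,0,0],[0,0,0]], grip=[1,1,1,1,1,1,1,1,1,1,1,1])

```text
t: 49.95
tool_pos: [542.3, 380.7, 153.9]
ee_rot: [0.037, 0.999, -0.001, -0.001]
wrist_force: [0.1, -0.6, -1.9]
width: 17.9
grip_force: 78.9
```

Call:
carry_out(delta_pos=[[0,0,0],[0,0,0]], twist=[[0,0,0],[0,0,0]], grip=[1,1])

```text
t: 50.15
tool_pos: [541.7, 379.8, 153.8]
ee_rot: [0.036, 0.999, -0.001, -0.001]
wrist_force: [-0.0, -0.8, -1.9]
width: 17.5
grip_force: 79.0
```

```bash
python3 - <<'E'
from h import *
go([543.3,379.2,10],85.8); print(pose()[0]["width"])
E
```

```text
twist z 0.1 delta mm [-1.900e+00 -1.000e-01  1.437e+02] j7 0.89 tilt [-0.002 -0.002 -1.   ] tcp [541.7 379.8 153.8] yaw 85.9
17.52731162478583
```

Call:
carry_out(delta_pos=[[0,0,0.04],[0,0,0.04],[0,0,0.03],[0,0,0.018],[0,0,0.008],[0,0,0.004],[0,0,0],[0,0,0]], twist=[[0,0,0],[0,0,0],[0,0,0],[0,0,0],[0,0,0],[0,0,0],[0,0,0],[0,0,0]], grip=[1,1,1,1,1,1,1,1])

```text
t: 50.95
tool_pos: [543.2, 379.2, 17.3]
ee_rot: [0.037, 0.999, 0.0, 0.001]
wrist_force: [1.0, 0.1, -1.8]
width: 18.0
grip_force: 79.0
```

Call:
carry_out(delta_pos=[[0,0,0.002],[0,0,0]], twist=[[0,0,0],[0,0,0]], grip=[1,1])

```text
t: 51.15
tool_pos: [542.8, 379.4, 14.9]
ee_rot: [0.037, 0.999, 0.0, 0.0]
wrist_force: [-0.1, -0.7, -2.6]
width: 17.7
grip_force: 79.0
```

Call:
carry_out(delta_pos=[[0,0,0.003],[0,0,0.001],[0,0,0],[0,0,0]], twist=[[0,0,0],[0,0,0],[0,0,0],[0,0,0]], grip=[1,1,1,1])

```text
t: 51.55
tool_pos: [542.6, 379.2, 10.2]
ee_rot: [0.037, 0.999, -0.0, -0.0]
wrist_force: [-0.2, 0.2, -2.3]
width: 18.0
grip_force: 79.0
```

Call:
carry_out(delta_pos=[[0,0,0.0007],[0,0,0],[0,0,0],[0,0,0],[0,0,0],[0,0,0],[0,0,-0.02],[0,0,-0.04],[0,0,-0.04],[0,0,-0.04],[0,0,-0.04],[0,0,0]], twist=[[0,0,0],[0,0,0],[0,0,0],[0,0,0],[0,0,0],[0,0,0],[0,0,0],[0,0,0],[0,0,0],[0,0,0],[0,0,0],[0,0,0]], grip=[1,1,0.3,-0.3,-1,-1,-1,-1,-1,-1,-1,-1])

```text
t: 52.75
tool_pos: [545.1, 380.7, 195.5]
ee_rot: [0.037, 0.999, 0.003, 0.004]
wrist_force: [0.4, -0.3, 0.4]
width: 85.2
grip_force: 0.0
```

```bash
python3 - <<'E'
from h import *
C=shot("w20"); go()
for a,b,l in blobs(mask(C[0],"amber"),200): print(a,b,rect(C,l,18))
S=cam("scene"); W=cv2.resize(C[0][40:340,100:400],(400,400)); q=cv2.resize(S[0][115:245,140:310],(400,306),interpolation=cv2.INTER_CUBIC)
o=np.zeros((400,800,3),np.uint8); o[:,:400]=W; o[:306,400:]=q; cv2.imwrite("pics/end.png",o)
for n in("scene",):
  for c in("red","yellow","blue","amber"):
    print(c,[(a,b) for a,b,_ in blobs(mask(S[0],c),25) if 130<b[0]<380 and b[1]<280])
E
```

```text
twist z 0.0 delta mm [0. 0. 0.] j7 0.88 tilt [ 0.004  0.004 -1.   ] tcp [543.8 380.1 192.7] yaw 85.8
305 [252.7 161.1] (array([537.2, 380.3]), array([18.7, 81.6]), 86.1)
red [(np.int32(47), array([320.7,  37.5])), (np.int32(76), array([196.1,  87.6])), (np.int32(70), array([210.1,  98.1])), (np.int32(118), array([246.2, 170.5]))]
yellow [(np.int32(84), array([256.5, 182.5]))]
blue [(np.int32(1240), array([184.7, 200.6])), (np.int32(152), array([275.7, 204.1]))]
amber [(np.int32(115), array([367.8, 137.6])), (np.int32(93), array([162.2, 146.4])), (np.int32(77), array([264.6, 148.8]))]
```

View pics/end.png

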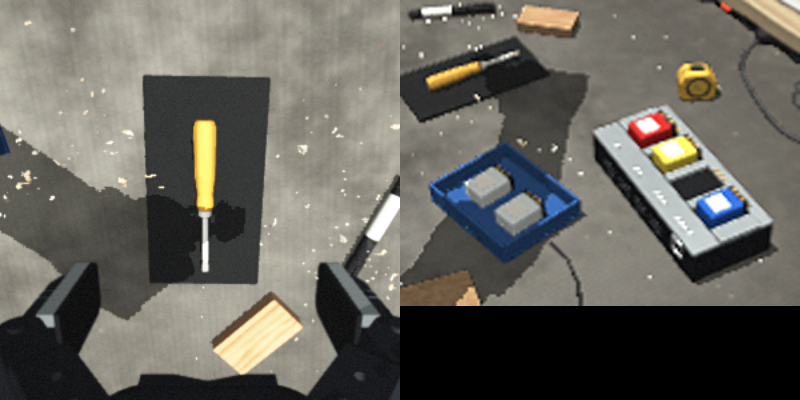

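The driver lies on its mat, the old packs are in the tray, and red, yellow and blue sit in bays 1, 2 and 4. The tape measure hasn't moved.

```bash
python3 -c "
from workcell import arm
print(arm.job_done())"
```

```text
the job is handed in; nothing more can be done
None
```

I handed the job in at about 53 s: both old packs are in the tray, red, yellow and blue are seated in bays 1, 2 and 4 (no green pack was found, so bay 3 is empty), the button was pressed to its stop, the screwdriver is back on its mat, and nothing touched the glue bottle or tape measure.

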